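# Kickstand down and hold the balance bike upright on its test beam

## Robot

A 7-joint arm with a two-finger parallel gripper is mounted at the origin on the work surface. World frame = base frame: x ahead of the robot, y to its left, z up, the work surface at z = 0. Lengths are in mm, angles in rad, forces in N, time in s.
With the tool pointing down it reaches from about 400 to 875 mm from the base axis. Payload 6.5 kg.
Tool frame: the origin (TCP) lies on the mounting face of the last link; the fingertips stand ahead of it and the grasp point (between the pads) lies 155 mm ahead of it (manip.tip_reach is the z of the fingertips in the tool frame, in mm); z points along the fingers, y is the direction in which the jaws open and shut (so a half turn about z gives the same grasp; the last joint's range is limited). The gripper opens to 85 mm and grips with 20 to 120 N. Pads are 22 mm wide; open, the fingers measure 114 mm over their backs; the gripper's body (76 mm by 85 mm) begins 54 mm behind the grasp point. The pads swing forward as they close: fully open they stand 13 mm farther back than shut.
Start: joints at [-1.268, 0.536, -0.004, 1.538, 0.003, 1.067, -0.071], TCP at [234.313, 606.29, 404.69] pointing down, gripper open.
Joint ranges: [-2.7, 2.7], [-0.37, 2.16], [-1.27, 1.26], [0.24, 2.4], [-1.31, 4.45], [0.19, 1.91], [-2.76, 2.76]. Speed limits (rad/s): [2.39, 2.39, 3.14, 3.14, 3.14, 3.14, 3.14].

## Interface

Orientations are given as a rotation vector (axis times angle).
In Python, from cell import status, optics, ticket, manip gives the robot as it stands. The module is installed in compiled form; this text tells all that it offers.
- The arm moves only by the tool drive_tool, never from a script. Its argument "increments" is a list of rows, each an object of numbers: "jaw": the closure, from -1 (fully open) to 1 (shut); "tx", "ty", "tz": the shift along the tool's x, y, z in cm; "twist": the turn about the tool's z in rad. In form: [{"jaw": .., "tx": .., "ty": .., "tz": .., "twist": ..}, ...]. A call has 1 to 5 rows; each row shifts and turns the pose as measured when the row begins, along the tool's axes as they then stand; what a row does not reach is not made up. A row lasts 1/10 s, in which the tool goes at most 50 mm and 8.59 degrees, less where a joint would pass 70% of its speed; a pose out of reach is approached as far as the arm can. A call with a gripper value outside its range is refused whole. The fingers move at their own pace and stop on an object; "newtons" is the grip in N (left out, the last holds). Time passes only in rows, so rows that do not move let the fingers close. It gives the time, the measured TCP pose, the force and the opening at its end, in the units of the state.
- status.get_obs(): the state, without advancing time (a new reading comes with each control period).
- optics.grab_frame(name): name is "scene" or "top" or "wrist"; returns (picture, depth): 384x512x3 uint8, red, green, blue; 384x512 float32, mm along the optical axis (not along the pixel's ray), 0 where there is no reading.
- optics.camera_info(name): a dict with "fx", "fy", "cx", "cy" (pixels), "dist" ([k1, k2, p1, p2, k3] as OpenCV has them; the pictures are not rectified), "eye" and "rotation" of the camera in the world. Camera axes: x right, y down, z forward; pixel columns grow to the right and rows downward; lengths in mm; the calibration is good to about 2 mm. A picture is of the moment at which its call begins: read the wrist's pose just before it. camera_info takes no time and is no camera call; for the wrist camera it gives the pose at the moment of the call.
- ticket.job_done(): hands the job in, once; it reports no verdict.
The state is a dict: "time_s": time; "joint_positions": joint angles; "dq": joint speeds; "effort": joint torques, N m; "tool_pos": TCP position; "ee_rot": TCP orientation; "contact_force": force on the tool from outside, world axes, zero at the start; "torque": the same for the moment, N m; "grip_width": finger opening in mm.
Only numpy, scipy, OpenCV 4.12 (cv2) and the standard library are available. Lean on these libraries where they do the work, as an engineer would, in place of code of your own. Each camera call takes 0.05 s, during which the arm holds its last target. There are 200 camera calls.

## Task

Lift the little self-balancing two-wheeled bike out of its green parking block by its black top tube, set it gently (do not drop it) with both wheels in the groove of the narrow raised beam, about mid-length, its red kickstand on the side away from the blue rail, then lean it against that rail and let go. While it leans there without being held, flip the red kickstand from folded up, over its centre, until it has snapped fully down. Then take the top tube again, stand the bike upright off the rail with its wheels still resting in the groove, and finish while holding it still and upright like that for its gyro calibration; do not let it fall over and leave the emergency-stop box, the tray of cubes and the screwdriver where they are.

Things in the scene. Friction and masses are not known exactly. Their poses are not given: they have to be found in the camera images.
- bike: Two-wheeled balance bike (0.5 to 0.8 kg), 210 long, 132 high: black tyres (80 mm diameter, 16 wide, wheelbase 130, locked), white box 30 wide, black top tube on an 8 mm spine plate that fingers can straddle. Origin midway between the wheels at the tyres' lowest point; x forwards, y to the kickstand side, z up. Starts upright (within 4 degrees) in the parking block.
- tube (a point): Grip point on the axis of the bike's round black top tube (24 mm diameter, 110 long, along its x), 120 mm above the tyre bottoms, 20 mm ahead of the origin, near the centre of mass. The tube can turn in the fingers, so moving it sideways leans or rights the bike while the tyres stay in the groove (it leans about a line 8 mm above its origin).
- kick_foot (a point): Centre of the kickstand's foot, a red bar 12 mm in diameter, along the bike's y from 36 to 68 mm on the +y side, at the end of a leg 65 mm long. Folded, it points up: 39 mm behind the origin, 117 mm above the tyre bottoms, its forward side free for a finger. The pivot (axis along the bike's y) is 45 mm behind the origin and 52 mm above the tyre bottoms.
- kick (a joint): Kickstand angle in rad: 0 folded up, growing as the foot swings backwards (the bike's -x) and down, 3.1 fully down on its stop. An over-centre spring pulls it back to folded below about 1.0 and snaps it down by itself beyond; starting it takes about 0.7 N at the foot.
- cradle: Fixed parking block, grey base 200 x 60 x 8 with green cheeks 8 thick and 53 high either side of each wheel. The wheels stand on the base's top, 8 mm high. Origin at the underside centre, x along the wheels. It may stand left or right of the beam.
- beam: Fixed aluminium beam 240 long (x), 50 wide, 40 high, origin at the underside centre on the table. Along its top runs a 90-degree V groove 32 wide, 16 deep, on y = 0; with the tyres seated in it the bike's origin is 27 mm above the table. The bike belongs on it with its x along the beam's x and its kickstand (+y) side to the beam's +y.
- rest: Fixed blue rail, a round bar 16 mm in diameter, 200 long, along the beam's -y side: axis 35 mm from the groove's centre line, 82 mm above the table. The seated bike leans on it with its white box at 14 degrees (tube then 27 mm towards -y and about 3 mm lower than upright). Origin and axes the same as the beam's.
- estop: Bystander: grey emergency-stop box 70 x 70 x 45 with a red mushroom button, 68 high overall, loose. Origin under its centre.
- tray: Bystander: clear divided tray 110 x 170 x 35 with coloured cubes, loose. Origin under its centre.
- driver: Bystander: screwdriver lying on the table, loose.

How it is judged (in metres and radians):
On the way, in this order (a step that is already met when the one before it is completed fails the run):
1. the bike stands with both wheels in the beam's groove, kickstand side away from the rail, leaning on the rail and let go (x of bike in the frame of beam between -0.045 and 0.045 m and y of bike in the frame of beam between -0.01 and 0.01 m and z of bike in the frame of beam between 0.02 and 0.034 m and angle between the x axis of bike and the x axis of beam, either way round below 0.1 rad and y of kick_foot in the frame of beam above 0 m and contact force between bike and beam above 1 N and contact force between bike and rest above 0.15 N and contact force between the fingers and bike below 0.1 N and linear speed of bike below 0.03 m/s and value of joint kick below 0.5 rad), for 0.2 s.
2. the kickstand is fully down while the bike still leans on the rail, not held (x of bike in the frame of beam between -0.045 and 0.045 m and y of bike in the frame of beam between -0.01 and 0.01 m and z of bike in the frame of beam between 0.02 and 0.034 m and angle between the x axis of bike and the x axis of beam, either way round below 0.1 rad and y of kick_foot in the frame of beam above 0 m and contact force between bike and beam above 1 N and contact force between bike and rest above 0.15 N and contact force between the fingers and bike below 0.1 N and linear speed of bike below 0.03 m/s and value of joint kick above 2.9 rad), for 0.2 s.
At the end, for the whole second after the job is handed in: Wheels rest in the groove (over 1 N; within 45 mm of mid-length, 10 mm of its centre line, 0.1 rad lengthwise), kickstand away from the rail and down (over 2.9 rad), upright within 0.08 rad, still, held by the fingers (over 1 N), off the rail, kickstand foot clear of the table (centre over 8 mm up) (x of bike in the frame of beam between -0.045 and 0.045 m and y of bike in the frame of beam between -0.01 and 0.01 m and z of bike in the frame of beam between 0.02 and 0.034 m and angle between the x axis of bike and the x axis of beam, either way round below 0.1 rad and y of kick_foot in the frame of beam above 0 m and contact force between bike and beam above 1 N and angle between bike's own z axis and vertical below 0.08 rad and value of joint kick above 2.9 rad and contact force between the fingers and bike above 1 N and contact force between bike and rest below 0.1 N and height (world z) of kick_foot above 0.008 m and linear speed of bike below 0.02 m/s and angular speed of bike below 0.15 rad/s); the arm keeps its last pose, push and grip.
It fails at once if the bike falls over (tilts more than 0.6 rad) (angle between bike's own z axis and vertical above 0.6 rad).
It fails at once if the bike is dropped (faster than 0.45 m/s with no finger on it) (linear speed of bike above 0.45 m/s and contact force between the fingers and bike below 0.05 N).
It fails at once if the emergency-stop box is moved more than 30 mm (distance of estop from where it was at the start of the episode above 0.03 m).
It fails at once if the tray is moved more than 30 mm (distance of tray from where it was at the start of the episode above 0.03 m).
It fails at once if the screwdriver is moved more than 30 mm (distance of driver from where it was at the start of the episode above 0.03 m).
It also fails if it takes over 72 s, if anything falls off the work surface, if the arm or the gripper's body presses on something with over 40 N, if the wrist force passes 120 N, or if a joint passes its speed limit or range.

## Working session

There is one attempt and no reset: what is moved stays moved. The work goes in short steps, Python scripts to look and compute and a tool call to move; the robot and the scene stay as the last step left them, time stands still between calls to the robot, and variables do not carry over. Pictures are saved under pics/ and viewed, about 8 in all and at most 12, crops included, and the job is handed in when it is done.

Besides the shell and the picture viewer there is one more tool, called after "Emit:" as name(argument=value, ...) on one line, values as JSON. drive_tool: Moves the arm, as the interface text tells. Its arguments: {"type":"object","properties":{"increments":{"type":"array"},"newtons":{"type":"number"}},"required":["increments"]}

```bash
mkdir -p pics
cat > h.py <<'E'
import numpy as np, cv2
from cell import status, optics, ticket, manip
from scipy.spatial.transform import Rotation as R
def save(n,f):
    p,d=optics.grab_frame(n); cv2.imwrite('pics/'+f,p[:,:,::-1]); np.savez(''+f+'.npz',p=p,d=d); return p,d
def cloud(n,d):
    c=optics.camera_info(n); K=np.array([[c['fx'],0,c['cx']],[0,c['fy'],c['cy']],[0,0,1]])
    h,w=d.shape; u,v=np.meshgrid(np.arange(w,dtype=float),np.arange(h,dtype=float))
    n_=cv2.undistortPoints(np.stack([u.ravel(),v.ravel()],1)[:,None],K,np.array(c['dist'],float))[:,0].reshape(h,w,2)
    P=np.dstack([n_*d[...,None],d]); M=np.array(c['rotation'],float)
    if M.shape!=(3,3): M=R.from_rotvec(M.ravel()).as_matrix()
    X=P@M.T+np.array(c['eye']); X[d<=0]=np.nan
    return X
E
python3 - <<'E'
from h import *
o=status.get_obs(); print(o); print(manip.tip_reach)
for n in('scene','top'):
    print(n,optics.camera_info(n)); save(n,n+'1.png')
a=cv2.imread('pics/scene1.png');b=cv2.imread('pics/top1.png')
cv2.imwrite('pics/s1.png',cv2.resize(a,(800,600)))
cv2.imwrite('pics/t1.png',cv2.resize(b,(800,600)))
E
```

```text
{'time_s': 0.0, 'joint_positions': array([-1.26817557,  0.53719104, -0.00444974,  1.5388631 ,  0.00257556,
        1.0672921 , -0.07118133]), 'dq': array([-1.43060839e-03,  9.53596003e-05, -4.23316178e-04,  1.43790687e-03,
        2.27942082e-03, -1.13824756e-03,  8.99806621e-05]), 'effort': array([ 2.16274057e-04, -5.83409286e+01,  1.04835950e+00, -2.59102786e+01,
        1.22721418e-02,  9.57265293e-03,  1.68333793e-05]), 'tool_pos': array([234.20504234, 605.98986426, 403.80049922]), 'ee_rot': array([-5.75887178e-01, -3.08813298e+00,  2.72354818e-03]), 'contact_force': array([ 0.22747593, -0.45100734, -0.33721795]), 'torque': array([ 0.01672116,  0.01575224, -0.02510741]), 'grip_width': 85.54687848180198}
173.4
scene {'fx': 433.196049223772, 'fy': 433.196049223772, 'cx': 258.4120370325808, 'cy': 183.9443955629855, 'dist': array([-0.15183809,  0.        ,  0.        ,  0.        ,  0.        ]), 'eye': array([1644.22936856,  109.34712224,  804.7651977 ]), 'rotation': array([-1.55000897, -1.74790437,  0.92593053])}
top {'fx': 424.0261923326031, 'fy': 424.0261923326031, 'cx': 260.91482247732165, 'cy': 188.36257157913118, 'dist': array([-0.03843369,  0.        ,  0.        ,  0.        ,  0.        ]), 'eye': array([4.66984367e+02, 1.28463799e+00, 1.55783575e+03]), 'rotation': array([-2.15616074,  2.19605922, -0.10950003])}
```

View pics/s1.png

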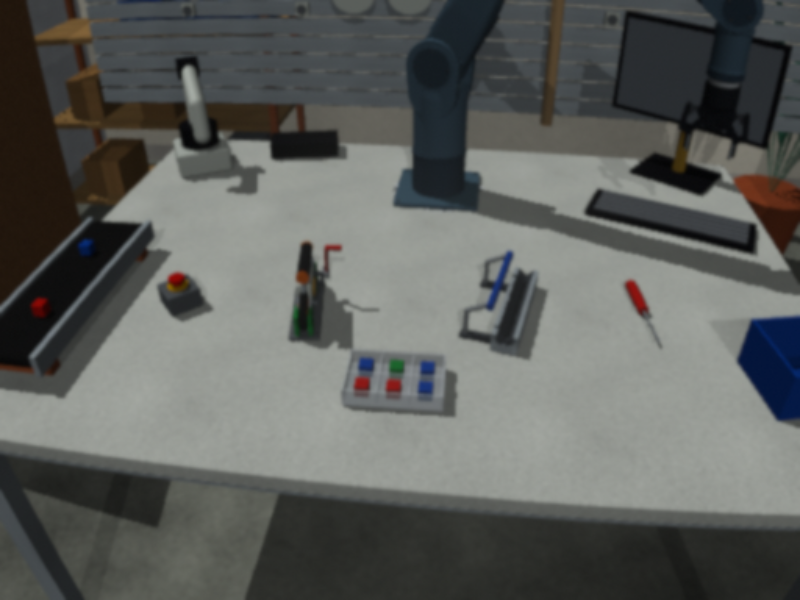

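View pics/t1.png

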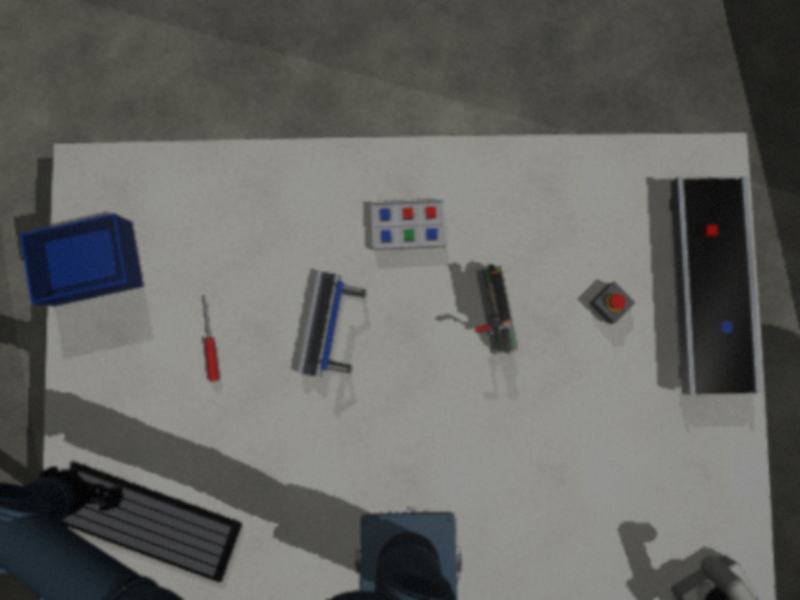

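Scene view: the bike (about 305,290) has its kickstand to the right (world +y), and the beam (510,310) has its blue rail on the bike side. Top view: bike at (497,310), kickstand foot at (483,328), beam at (318,322), rail at (335,325). Both x axes point up the image, so the bike needs only a small yaw.

```bash
cat > m1.py <<'E'
from h import *
for n in('top','scene'):
    z=np.load(n+'1.png.npz'); p=z['p'];d=z['d']; X=cloud(n,d)
    hsv=cv2.cvtColor(p,cv2.COLOR_RGB2HSV); H,S,V=[hsv[...,i].astype(int) for i in range(3)]
    x,y,zz=X[...,0],X[...,1],X[...,2]
    tab=(abs(x-550)<60)&(abs(y)<60)
    print(n,'table z',np.nanmedian(zz[tab]))
    def st(name,m):
        Q=X[m]; 
        if len(Q)<3: print(name,len(Q)); return
        c=Q.mean(0); w=np.linalg.svd((Q-c)[:,:2],full_matrices=False)[2][0]; w=w*np.sign(w[0])
        t=(Q-c)[:,:2]@w
        print(name,len(Q),'mean',c.round(1),'yaw',round(float(np.arctan2(w[1],w[0])),3),'ext',t.min().round(),t.max().round(),'z',np.percentile(Q[:,2],[1,50,99]).round(1))
    bk=(abs(x-600)<200)&(y<-60)&(y>-330)
    st('bike>105 dark',bk&(zz>115)&(V<90)&~((S>120)&((H<8)|(H>172))&(V>90)))
    st('bike>50 all',bk&(zz>50))
    st('redfoot',bk&(zz>90)&(S>120)&((H<6)|(H>172))&(V>90))
    st('green',bk&(S>100)&(H>45)&(H<80)&(zz>40))
    bm=(abs(x-600)<200)&(y<350)&(y>60)
    st('blue',bm&(S>120)&(H>100)&(H<130)&(zz>60))
    st('beamtop',bm&(S<90)&(zz>33)&(zz<46))
    st('estop',(y<-330)&(y>-600)&(zz>25)&(x>450)&(x<750))
E
python3 m1.py
```

```text
top table z -0.11358553971945184
bike>105 dark 235 mean [ 593.5 -205.8  136.5] yaw 0.153 ext -66.0 57.0 z [124.9 137.2 145.9]
bike>50 all 598 mean [ 567.7 -205.5  102.8] yaw 0.142 ext -96.0 107.0 z [ 51.5  96.8 144.4]
redfoot 27 mean [ 527.  -168.2  126.8] yaw -1.407 ext -15.0 13.0 z [122.  126.6 132.2]
green 4 mean [ 661.3 -201.3   56.4] yaw -1.354 ext -13.0 14.0 z [55.4 56.4 57.2]
blue 174 mean [540.4 161.2  89.3] yaw -0.2 ext -95.0 96.0 z [81.9 89.1 97.9]
beamtop 567 mean [554.9 195.6  38.5] yaw -0.29 ext -128.0 267.0 z [33.2 38.4 45.6]
estop 419 mean [ 582.5 -481.7   48.5] yaw -0.537 ext -39.0 45.0 z [26.8 46.  71.4]
scene table z -0.11535401527680733
bike>105 dark 153 mean [ 595.4 -206.5  136.2] yaw 0.173 ext -60.0 58.0 z [119.2 137.2 142.9]
bike>50 all 664 mean [ 605.3 -200.8   97.2] yaw -0.063 ext -121.0 75.0 z [ 51.7  92.9 141.6]
redfoot 26 mean [ 531.4 -169.   125.1] yaw -1.342 ext -14.0 14.0 z [121.6 125.5 129.1]
green 61 mean [ 661.9 -203.2   51.3] yaw -1.313 ext -17.0 17.0 z [40.2 52.  67.9]
blue 128 mean [560.1 158.3  90.4] yaw -0.194 ext -107.0 84.0 z [83.8 90.5 94.9]
beamtop 600 mean [573.8 182.1  39.1] yaw -0.332 ext -147.0 249.0 z [33.1 39.7 44.4]
estop 409 mean [ 598.9 -478.6   46. ] yaw -1.327 ext -44.0 51.0 z [25.9 45.5 69.3]
```

```bash
cat >> h.py <<'E'
def goto(x,y,z,yaw):
    """remaining move: tool cm, twist; yaw = world yaw of tool y (jaws), mod pi. z = grasp point height"""
    o=status.get_obs(); M=R.from_rotvec(o['ee_rot']).as_matrix()
    g=o['tool_pos']+M@[0,0,155]
    d=M.T@(np.array([x,y,z])-g)/10
    dy=(yaw-np.arctan2(M[1,1],M[0,1])+np.pi/2)%np.pi-np.pi/2
    print('t',round(o['time_s'],2),'grasp',g.round(1),'tilt',M[:2,2].round(4),'need cm',d.round(2),'twist',round(-dy,3),'F',o['contact_force'].round(2),'w',round(o['grip_width'],1))
    print(' if twisted first:', (R.from_rotvec([0,0,dy]).as_matrix()@d).round(2))
E
python3 - <<'E'
from h import *
goto(547,195,250,-.197+np.pi/2); goto(590,-206,250,.16+np.pi/2)
c=optics.camera_info('wrist'); o=status.get_obs(); M=R.from_rotvec(o['ee_rot']).as_matrix()
print(M.T@(c['eye']-o['tool_pos']), M.T@R.from_rotvec(np.ravel(c['rotation'])).as_matrix() if np.size(c['rotation'])==3 else 0, c['fx'])
E
```

```text
t 0.1 grasp [234.1 605.8 248.9] tilt [-0.0005 -0.0015] need cm [-43.99 -27.04  -0.06] twist -0.172 F [-0.41  0.16 -1.41] w 85.0
 if twisted first: [-38.72 -34.16  -0.06]
t 0.1 grasp [234.1 605.8 248.9] tilt [-0.0005 -0.0015] need cm [-6.245e+01 -6.290e+01 -1.000e-02] twist -0.529 F [-0.41  0.16 -1.41] w 85.0
 if twisted first: [-2.220e+01 -8.581e+01 -1.000e-02]
[75.81443767 -0.15759765 31.25888369] [[-4.37066491e-04 -9.54749961e-01 -2.97409349e-01]
 [ 9.99999882e-01 -4.79823335e-04  7.07606230e-05]
 [-2.10262648e-04 -2.97409283e-01  9.54750059e-01]] 320.2793071527664
```

Emit:
drive_tool(increments=[{"jaw": -1,"tx": -4,"ty": -2.5,"tz": 0,"twist": 0},{"jaw": -1,"tx": -4,"ty": -2.5,"tz": 0,"twist": 0},{"jaw": -1,"tx": -4,"ty": -2.5,"tz": 0,"twist": 0},{"jaw": -1,"tx": -4,"ty": -2.5,"tz": 0,"twist": 0},{"jaw": -1,"tx": -4,"ty": -2.5,"tz": 0,"twist": 0}])

```text
time_s: 0.6
tool_pos: [373.5, 417.6, 400.7]
ee_rot: [-0.551, -3.087, 0.003]
contact_force: [0.8, 0.5, -0.1]
grip_width: 85.4
```

Emit:
drive_tool(increments=[{"jaw": -1,"tx": -4,"ty": -2.5,"tz": 0,"twist": 0},{"jaw": -1,"tx": -4,"ty": -2.5,"tz": 0,"twist": 0},{"jaw": -1,"tx": -4,"ty": -2.5,"tz": 0,"twist": 0},{"jaw": -1,"tx": -4,"ty": -2.5,"tz": 0,"twist": 0},{"jaw": -1,"tx": 0,"ty": 0,"tz": 0,"twist": -0.14}])

```text
time_s: 1.1
tool_pos: [496.1, 254.0, 399.1]
ee_rot: [-0.347, -3.118, 0.01]
contact_force: [1.1, 0.5, -0.4]
grip_width: 85.6
```

```bash
python3 -c "
from h import *
goto(547,195,250,-.197+np.pi/2)"
```

```text
t 1.1 grasp [495.2 253.2 244.2] tilt [-0.0052 -0.0055] need cm [-6.32 -4.54 -0.58] twist -0.024 F [ 1.06  0.47 -0.39] w 85.6
 if twisted first: [-6.21 -4.7  -0.58]
```

Emit:
drive_tool(increments=[{"jaw": -1,"tx": -3,"ty": -2.5,"tz": 0,"twist": -0.02},{"jaw": -1,"tx": -1,"ty": -1.5,"tz": 0,"twist": 0},{"jaw": -1,"tx": 0,"ty": 0,"tz": 0,"twist": 0}])

```text
time_s: 1.4
tool_pos: [528.0, 203.1, 398.2]
ee_rot: [-0.312, -3.12, 0.011]
contact_force: [-0.6, 0.1, -0.5]
grip_width: 85.7
```

Run:
```python
from h import *
goto(547,195,250,-.197+np.pi/2)
p,d=save('wrist','w1.png'); cv2.imwrite('pics/w1b.png',cv2.resize(cv2.imread('pics/w1.png'),(800,600)))
X=cloud('wrist',d); x,y,zz=[X[...,i] for i in range(3)]
hsv=cv2.cvtColor(p,cv2.COLOR_RGB2HSV); H,S,V=[hsv[...,i].astype(int) for i in range(3)]
print('table',np.nanmedian(zz[zz<20]))
ok=(x>400)&(x<700)&(y>60)&(y<300)
def rect(name,m):
    Q=X[m]; r=cv2.minAreaRect(Q[:,:2].astype(np.float32)); w=np.linalg.svd((Q-Q.mean(0))[:,:2],full_matrices=False)[2][0]
    print(name,len(Q),[np.round(a,1) for a in r],'yaw',np.arctan(w[1]/w[0]).round(3),'mean',Q.mean(0).round(1),'z',np.percentile(Q[:,2],[2,50,98]).round(1))
rect('rail',ok&(S>120)&(H>100)&(H<130)&(zz>70)&(zz<100))
rect('beamtop',ok&(zz>35)&(zz<44)&(S<90)&(V>110))
rect('beam all',ok&(zz>22)&(zz<46))
```

```text
t 1.4 grasp [526.9 202.1 243.2] tilt [-0.0071 -0.0062] need cm [-2.1  -0.31 -0.69] twist -0.002 F [-0.59  0.13 -0.5 ] w 85.7
 if twisted first: [-2.1  -0.31 -0.69]
table -0.4144681725529722
rail 3248 [array([539.4, 162.9]), array([ 16., 198.]), np.float64(78.8)] yaw -0.197 mean [529.2 165.4  88.1] z [83.9 88.5 90.5]
beamtop 3480 [array([541.4, 168.4]), array([109.7, 240.1]), np.float64(78.8)] yaw -0.193 mean [536.4 201.8  39.5] z [38.  39.5 41. ]
beam all 10136 [array([541.3, 168.4]), array([109.7, 240.3]), np.float64(78.8)] yaw -0.209 mean [536.3 198.9  34.5] z [23.9 36.2 40.7]
```

View pics/w1b.png

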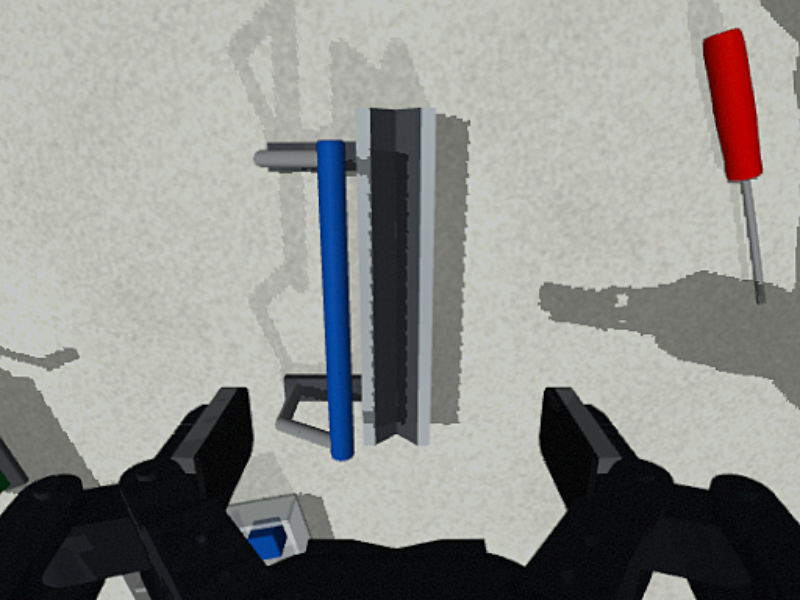

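The wrist view shows the beam groove (x≈395), the blue rail (335) and the screwdriver at the right. Rail 16 x 198 mm and beam length 240 mm match the given sizes. Beam centre ≈ (546.7, 197.4), yaw -0.196.

Emit:
drive_tool(increments=[{"jaw": -1,"tx": 0,"ty": -4.8,"tz": -0.3,"twist": -0.04},{"jaw": -1,"tx": 0,"ty": -4.8,"tz": -0.3,"twist": -0.04},{"jaw": -1,"tx": 0,"ty": -4.8,"tz": -0.2,"twist": -0.04},{"jaw": -1,"tx": 0,"ty": -4.8,"tz": 0,"twist": -0.04},{"jaw": -1,"tx": 0,"ty": -4.8,"tz": 0,"twist": -0.04}])

```text
time_s: 1.95
tool_pos: [499.1, -24.5, 406.3]
ee_rot: [0.054, -3.133, -0.002]
contact_force: [2.0, 0.3, 0.5]
grip_width: 85.4
```

Emit:
drive_tool(increments=[{"jaw": -1,"tx": 0,"ty": -4.8,"tz": 0,"twist": -0.06},{"jaw": -1,"tx": 0,"ty": -4.8,"tz": 0,"twist": -0.06},{"jaw": -1,"tx": 0,"ty": -4.8,"tz": 0,"twist": -0.04}])

```text
time_s: 2.25
tool_pos: [512.7, -167.1, 406.2]
ee_rot: [0.327, -3.118, -0.008]
contact_force: [1.5, -0.1, -0.2]
grip_width: 85.4
```

```bash
python3 -c "
from h import *
goto(590,-206,250,.16+np.pi/2)"
```

```text
t 2.25 grasp [ 511.5 -166.5  251.2] tilt [-0.0074  0.0043] need cm [-6.86 -5.5   0.04] twist 0.049 F [ 1.51 -0.12 -0.21] w 85.4
 if twisted first: [-7.12 -5.15  0.04]
```

Emit:
drive_tool(increments=[{"jaw": -1,"tx": -3.5,"ty": -2.5,"tz": -2,"twist": 0.02},{"jaw": -1,"tx": -2,"ty": -1.8,"tz": -2,"twist": 0.01},{"jaw": -1,"tx": 0,"ty": 0,"tz": 0,"twist": 0},{"jaw": -1,"tx": 0,"ty": 0,"tz": 0,"twist": 0}])

```text
time_s: 2.65
tool_pos: [576.9, -201.3, 444.9]
ee_rot: [0.273, -3.119, -0.008]
contact_force: [0.1, 1.2, -0.8]
grip_width: 85.1
```

Run:
```python
from h import *
goto(590,-206,250,.16+np.pi/2)
p,d=save('wrist','w2.png'); cv2.imwrite('pics/w2b.png',cv2.resize(cv2.imread('pics/w2.png'),(800,600)))
X=cloud('wrist',d); np.save('X2.npy',X); x,y,zz=[X[...,i] for i in range(3)]
hsv=cv2.cvtColor(p,cv2.COLOR_RGB2HSV); H,S,V=[hsv[...,i].astype(int) for i in range(3)]
print('table',np.nanmedian(zz[zz<20]))
ok=(x>400)&(x<720)&(y>-330)&(y<-80)&(zz<150)
def rect(name,m):
    Q=X[m]; r=cv2.minAreaRect(Q[:,:2].astype(np.float32)); w=np.linalg.svd((Q-Q.mean(0))[:,:2],full_matrices=False)[2][0]
    print(name,len(Q),[np.round(a,1) for a in r],'yaw',np.arctan(w[1]/w[0]).round(3),'mean',Q.mean(0).round(1),'z',np.percentile(Q[:,2],[2,50,98]).round(1))
rect('tube',ok&(zz>129)&(S<100)&(V<110))
rect('foot',ok&(zz>105)&(S>120)&((H<6)|(H>172))&(V>70))
rect('green',ok&(zz>50)&(zz<65)&(S>100)&(H>45)&(H<80))
rect('all>30',ok&(zz>30))
```

```text
t 2.65 grasp [ 575.2 -200.6  289.9] tilt [-0.0108  0.0043] need cm [-1.4  -0.81  3.97] twist 0.015 F [ 0.13  1.16 -0.84] w 85.1
 if twisted first: [-1.41 -0.79  3.97]
table -0.2708380235030745
tube 2304 [array([ 594.5, -209. ]), array([108.4,  23.6]), np.float64(9.5)] yaw 0.167 mean [ 590.  -209.9  136.9] z [129.9 137.6 139.8]
foot 457 [array([ 526. , -169.9]), array([10.6, 34.2]), np.float64(11.1)] yaw -1.416 mean [ 525.7 -170.2  124.9] z [109.8 125.7 128.1]
green 468 [array([ 570.1, -219.6]), array([196.2,  33.1]), np.float64(9.8)] yaw 0.087 mean [ 525.1 -231.7   52.7] z [51.  52.6 54.4]
all>30 6504 [array([ 564.3, -191.6]), array([198.1,  90.3]), np.float64(9.8)] yaw 0.124 mean [ 557.2 -210.7  107.7] z [ 51.9 126.  139.6]
```

View pics/w2b.png

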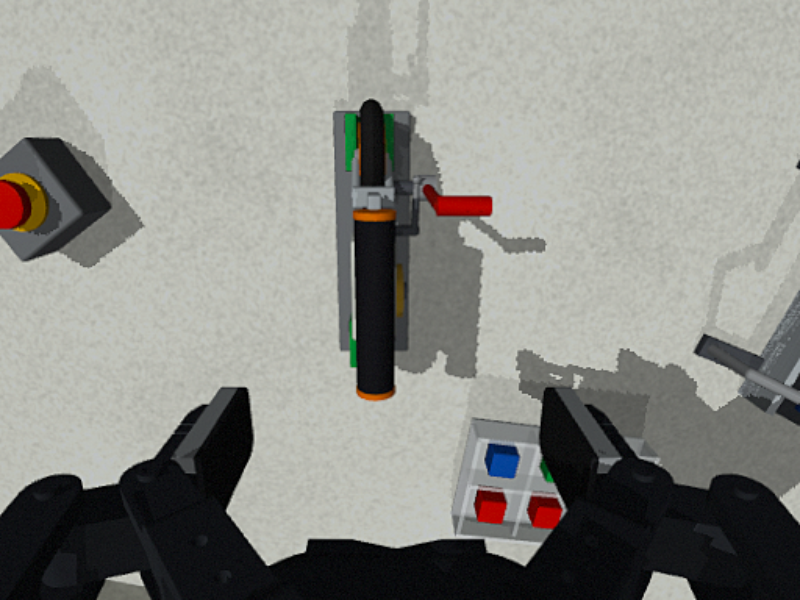

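Wrist view: the tube runs (375,215)-(375,395) with orange ends, the red foot is at (465,205), the e-stop is at the left and the tray at the bottom. Tube measures 108 x 24 mm with its top at z≈140, and the foot agrees with the model to 3 mm. Going to grasp at (594.5, -209, 128), yaw 0.166.

Emit:
drive_tool(increments=[{"jaw": -1,"tx": -1.9,"ty": -1.2,"tz": 2,"twist": 0.01},{"jaw": -1,"tx": 0,"ty": 0,"tz": 3,"twist": 0},{"jaw": -1,"tx": 0,"ty": 0,"tz": 2,"twist": 0},{"jaw": -1,"tx": 0,"ty": 0,"tz": 0,"twist": 0}])

```text
time_s: 3.1
tool_pos: [595.7, -202.3, 371.2]
ee_rot: [0.27, -3.118, -0.015]
contact_force: [-1.0, 0.5, 0.2]
grip_width: 85.3
```

```bash
python3 -c "
from h import *
goto(594.5,-209,128,.166+np.pi/2)"
```

```text
t 3.1 grasp [ 593.7 -200.9  216.2] tilt [-0.0132  0.0085] need cm [-0.05 -0.9   8.81] twist 0.007 F [-1.    0.48  0.16] w 85.3
 if twisted first: [-0.05 -0.9   8.81]
```

Emit:
drive_tool(increments=[{"jaw": -1,"tx": 0,"ty": -0.8,"tz": 3,"twist": 0.01},{"jaw": -1,"tx": 0,"ty": 0,"tz": 2,"twist": 0},{"jaw": -1,"tx": 0,"ty": 0,"tz": 0,"twist": 0}])

```text
time_s: 3.4
tool_pos: [596.1, -205.9, 321.7]
ee_rot: [0.261, -3.119, -0.018]
contact_force: [-0.1, -0.6, 0.6]
grip_width: 85.7
```

```bash
python3 -c "
from h import *
goto(594.5,-209,128,.166+np.pi/2)"
```

```text
t 3.4 grasp [ 594.1 -204.3  166.7] tilt [-0.0128  0.0105] need cm [-0.   -0.52  3.87] twist 0.001 F [-0.12 -0.56  0.56] w 85.7
 if twisted first: [-0.   -0.52  3.87]
```

Emit:
drive_tool(increments=[{"jaw": -1,"tx": 0,"ty": -0.7,"tz": 1.5,"twist": 0},{"jaw": -1,"tx": 0,"ty": -0.2,"tz": 1.5,"twist": 0},{"jaw": -1,"tx": 0,"ty": 0,"tz": 0.9,"twist": 0},{"jaw": -1,"tx": 0,"ty": 0,"tz": 0,"twist": 0}])

```text
time_s: 3.8
tool_pos: [597.9, -214.2, 283.1]
ee_rot: [0.264, -3.122, -0.017]
contact_force: [0.0, 0.1, 0.0]
grip_width: 85.6
```

```bash
python3 -c "
from h import *
goto(594.5,-209,128,.166+np.pi/2)"
```

```text
t 3.8 grasp [ 596.5 -212.6  128.1] tilt [-0.009  0.01 ] need cm [0.14 0.39 0.02] twist 0.002 F [0.   0.12 0.02] w 85.6
 if twisted first: [0.14 0.39 0.02]
```

Emit:
drive_tool(increments=[{"jaw": -1,"tx": 0,"ty": 0.3,"tz": 0,"twist": 0},{"jaw": -1,"tx": 0,"ty": 0,"tz": 0,"twist": 0}])

```text
time_s: 4.0
tool_pos: [597.6, -211.0, 283.5]
ee_rot: [0.263, -3.123, -0.017]
contact_force: [0.6, 0.1, 0.4]
grip_width: 85.3
```

Emit:
drive_tool(increments=[{"jaw": 1,"tx": 0,"ty": 0,"tz": 0,"twist": 0},{"jaw": 1,"tx": 0,"ty": 0,"tz": 0,"twist": 0},{"jaw": 1,"tx": 0,"ty": 0,"tz": 0,"twist": 0},{"jaw": 1,"tx": 0,"ty": 0,"tz": 0,"twist": 0},{"jaw": 1,"tx": 0,"ty": 0,"tz": 0,"twist": 0}], newtons=60)

```text
time_s: 4.5
tool_pos: [598.3, -210.9, 285.4]
ee_rot: [0.264, -3.126, -0.016]
contact_force: [-0.3, 1.1, -0.4]
grip_width: 22.1
```

Emit:
drive_tool(increments=[{"jaw": 1,"tx": 0,"ty": 0,"tz": 0,"twist": 0},{"jaw": 1,"tx": 0,"ty": 0,"tz": 0,"twist": 0},{"jaw": 1,"tx": 0,"ty": 0,"tz": 0,"twist": 0},{"jaw": 1,"tx": 0,"ty": 0,"tz": 0,"twist": 0},{"jaw": 1,"tx": 0,"ty": 0,"tz": 0,"twist": 0}])

```text
time_s: 5.0
tool_pos: [598.3, -211.0, 285.4]
ee_rot: [0.263, -3.126, -0.016]
contact_force: [0.5, 1.2, 1.5]
grip_width: 22.0
```

```bash
python3 -c "
from h import *
goto(594.5,-209,128,.166+np.pi/2)"
```

```text
t 5.0 grasp [ 597.4 -209.5  130.4] tilt [-0.0057  0.0096] need cm [0.28 0.1  0.24] twist 0.002 F [0.47 1.23 1.52] w 22.0
 if twisted first: [0.28 0.1  0.24]
```

Emit:
drive_tool(increments=[{"jaw": 1,"tx": 0,"ty": 0,"tz": -1,"twist": 0},{"jaw": 1,"tx": 0,"ty": 0,"tz": -2,"twist": 0},{"jaw": 1,"tx": 0,"ty": 0,"tz": -2.5,"twist": 0},{"jaw": 1,"tx": 0,"ty": 0,"tz": -2.5,"twist": 0},{"jaw": 1,"tx": 0,"ty": 0,"tz": -2.5,"twist": 0}])

```text
time_s: 5.5
tool_pos: [595.3, -210.8, 386.2]
ee_rot: [0.263, -3.107, -0.025]
contact_force: [1.0, 0.1, -6.7]
grip_width: 22.1
```

Emit:
drive_tool(increments=[{"jaw": 1,"tx": 0,"ty": 0,"tz": -2.5,"twist": 0},{"jaw": 1,"tx": 0,"ty": 0,"tz": -2,"twist": 0},{"jaw": 1,"tx": 0,"ty": 0,"tz": 0,"twist": 0},{"jaw": 1,"tx": 0,"ty": 0,"tz": 0,"twist": 0}])

```text
time_s: 5.9
tool_pos: [595.2, -211.3, 434.3]
ee_rot: [0.262, -3.107, -0.025]
contact_force: [-0.4, 0.1, -7.1]
grip_width: 22.2
```

Run:
```python
from h import *
goto(569.3,192.9,240,-.196+np.pi/2)
p,d=save('scene','s3.png'); cv2.imwrite('pics/s3b.png',cv2.resize(p[100:260,140:360,::-1],(770,560)))
```

```text
t 5.9 grasp [ 591.3 -209.1  279.4] tilt [-0.0249  0.0141] need cm [-4.66 39.92  4.56] twist 0.364 F [-0.43  0.1  -7.13] w 22.2
 if twisted first: [ 9.86 38.97  4.56]
```

View pics/s3b.png

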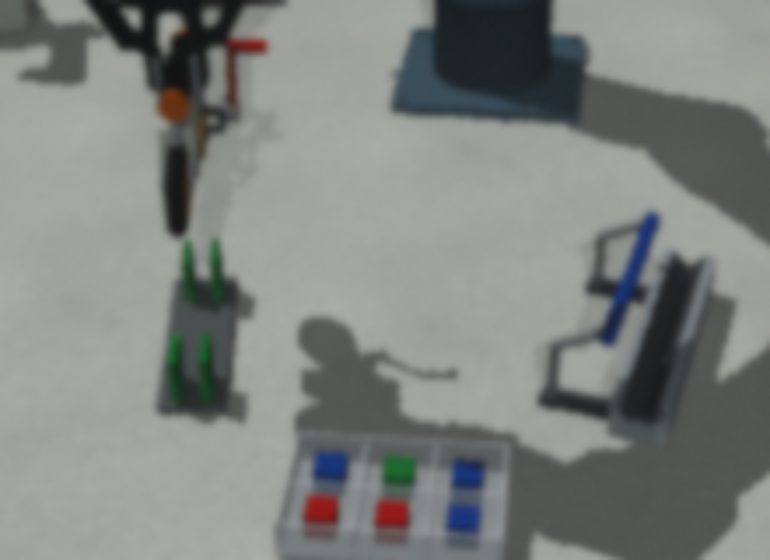

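Crop shows the bike hanging upright from the gripper, front wheel at (175,200), with the cradle empty. The force change of about 7 N means about 0.7 kg. Carrying it to the beam.

Emit:
drive_tool(increments=[{"jaw": 1,"tx": 0,"ty": 2,"tz": 0,"twist": 0.03},{"jaw": 1,"tx": 0.2,"ty": 3.2,"tz": 0,"twist": 0.03},{"jaw": 1,"tx": 0.2,"ty": 3.2,"tz": 0,"twist": 0.03},{"jaw": 1,"tx": 0.2,"ty": 3.2,"tz": 0,"twist": 0.03},{"jaw": 1,"tx": 0.2,"ty": 3.2,"tz": 0,"twist": 0.03}])

```text
time_s: 6.45
tool_pos: [568.8, -66.9, 428.0]
ee_rot: [0.002, -3.103, -0.016]
contact_force: [0.8, -0.2, -5.9]
grip_width: 22.2
```

Emit:
drive_tool(increments=[{"jaw": 1,"tx": 0.2,"ty": 3.2,"tz": 0,"twist": 0.03},{"jaw": 1,"tx": 0.2,"ty": 3.2,"tz": 0,"twist": 0.03},{"jaw": 1,"tx": 0.2,"ty": 3.2,"tz": 0,"twist": 0.03},{"jaw": 1,"tx": 0.2,"ty": 3.2,"tz": 0,"twist": 0.03},{"jaw": 1,"tx": 0.2,"ty": 3,"tz": 0,"twist": 0.03}])

```text
time_s: 6.95
tool_pos: [564.0, 97.7, 421.4]
ee_rot: [-0.239, -3.079, -0.006]
contact_force: [0.5, 0.7, -6.6]
grip_width: 21.8
```

```bash
python3 -c "
from h import *
goto(569.3,192.9,240,-.196+np.pi/2)"
```

```text
t 6.95 grasp [555.9  99.  266.6] tilt [-0.0524  0.0081] need cm [-0.01  9.49  2.66] twist 0.041 F [ 0.53  0.72 -6.6 ] w 21.8
 if twisted first: [0.37 9.48 2.66]
```

Emit:
drive_tool(increments=[{"jaw": 1,"tx": 0,"ty": 3,"tz": 0,"twist": 0.02},{"jaw": 1,"tx": 0,"ty": 3,"tz": 0,"twist": 0.01},{"jaw": 1,"tx": 0,"ty": 2,"tz": 0,"twist": 0},{"jaw": 1,"tx": 0,"ty": 0,"tz": 0,"twist": 0},{"jaw": 1,"tx": 0,"ty": 0,"tz": 0,"twist": 0}])

```text
time_s: 7.45
tool_pos: [574.2, 185.8, 412.5]
ee_rot: [-0.274, -3.064, 0.001]
contact_force: [0.2, -1.4, -6.0]
grip_width: 22.2
```

```bash
python3 -c "
from h import *
goto(569.3,192.9,220,-.196+np.pi/2)"
```

```text
t 7.45 grasp [564.  186.6 257.8] tilt [-0.0655  0.0054] need cm [-0.66  0.74  3.74] twist 0.018 F [ 0.19 -1.42 -6.01] w 22.2
 if twisted first: [-0.64  0.75  3.74]
```

```bash
cat > mb.py <<'E'
from h import *
import sys
def meas(n='wrist',f='tmp.png',zmin=100,B=(546.7,197.4),yaw=-.196,zb=0):
    p,d=save(n,f); X=cloud(n,d); 
    c,s=np.cos(yaw),np.sin(yaw)
    r=X[...,:2]-np.array(B); bx=r[...,0]*c+r[...,1]*s; by=-r[...,0]*s+r[...,1]*c; z=X[...,2]
    hsv=cv2.cvtColor(p,cv2.COLOR_RGB2HSV); H,S,V=[hsv[...,i].astype(int) for i in range(3)]
    Q=np.dstack([bx,by,z]); ok=(abs(bx)<140)&(abs(by)<110)&(z>15)
    red=ok&(S>120)&((H<5)|(H>172))&(V>60)
    org=ok&(S>120)&(H>=6)&(H<16)&(V>60)
    def pr(nm,m):
        q=Q[m]
        if len(q)>5: print(n,nm,len(q),'mean',q.mean(0).round(1),'min',np.percentile(q,2,0).round(1),'max',np.percentile(q,98,0).round(1))
        else: print(n,nm,len(q))
    pr('red',red); pr('orange',org); pr('dark',ok&(V<60)&(S<100)&(z<45+zb)); pr('white',ok&(V>120)&(S<50)&(z>60))
    return Q,p,(H,S,V)
if __name__=='__main__':
    for n in sys.argv[2:]: meas(n,sys.argv[1]+n+'.png')
    goto(569.3,192.9,150,-.196+np.pi/2)
E
python3 mb.py a wrist scene; python3 -c "
import cv2;a=cv2.imread('pics/awrist.png');b=cv2.imread('pics/ascene.png')[110:260,230:430]
cv2.imwrite('pics/a.png',cv2.hconcat([cv2.resize(a,(400,300)),cv2.resize(b,(400,300))]))"
```

```text
wrist red 2785 mean [-46.5  38.4 250.7] min [-53.8  22.5 207. ] max [-40.2  57.9 258.1]
wrist orange 1009 mean [-45.4  -9.5 254.4] min [-88.6 -22.3 191.1] max [-37.7   3.2 270.5]
wrist dark 82 mean [  1.6 -68.7  29. ] min [-89.4 -80.1  16. ] max [89.1  6.4 44.8]
wrist white 3057 mean [-39.6 -16.7 201.1] min [-93.7 -79.8  64.8] max [ 88.8  38.  308.6]
scene red 33 mean [-39.9  39.1 247.9] min [-51.6  24.7 207.9] max [-10.7  55.2 271.3]
scene orange 59 mean [ 71.3  -6.2 255.3] min [ 64.8 -16.6 243.7] max [ 75.9   3.6 264.7]
scene dark 397 mean [22.7 -3.6 31.8] min [-101.6  -14.9   24.2] max [121.2   9.6  40.4]
scene white 30 mean [ 51.9 -32.2 139.2] min [-64.7 -83.3  64.8] max [ 94.1  57.  267. ]
t 7.55 grasp [564.1 186.3 258.2] tilt [-0.0653  0.0061] need cm [-1.1   0.8  10.76] twist 0.017 F [-0.48 -0.19 -6.07] w 22.3
 if twisted first: [-1.09  0.82 10.76]
```

View pics/a.png

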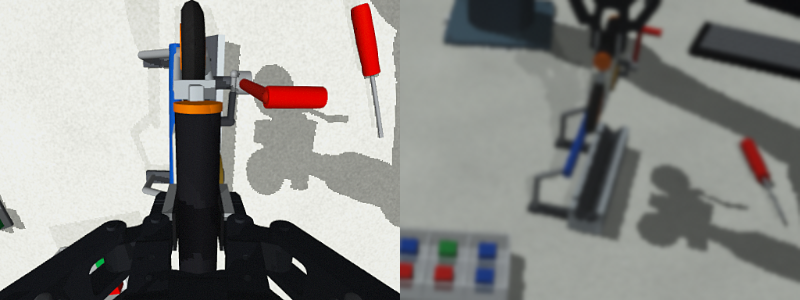

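Left half: the tube is vertical in the wrist view, with the foot at (295,97) toward beam +y. Right half: the bike hangs over the beam, upright. The tube sits at by≈-8 mm, so I'll shift +y while descending.

Emit:
drive_tool(increments=[{"jaw": 1,"tx": -0.2,"ty": 0.6,"tz": 1.5,"twist": 0.015},{"jaw": 1,"tx": -0.2,"ty": 0.3,"tz": 2,"twist": 0},{"jaw": 1,"tx": -0.2,"ty": 0,"tz": 2,"twist": 0},{"jaw": 1,"tx": -0.1,"ty": 0,"tz": 1,"twist": 0}])

```text
time_s: 7.95
tool_pos: [579.7, 190.2, 344.1]
ee_rot: [-0.312, -3.063, 0.001]
contact_force: [-0.4, -0.0, -6.8]
grip_width: 22.0
```

```bash
python3 mb.py b wrist scene
```

```text
wrist red 2801 mean [-40.7  45.2 181. ] min [-48.3  29.2 138.3] max [-34.2  64.5 188.3]
wrist orange 1024 mean [-40.8  -3.1 185.5] min [-84.6 -15.  124.3] max [-32.8   9.5 201. ]
wrist dark 250 mean [-23.4 -41.   32.9] min [-108.2  -80.7   15.8] max [89.8 13.8 44.2]
wrist white 3351 mean [-35.  -17.1 135.8] min [-93.5 -81.5  63.3] max [ 89.7  39.9 234.4]
scene red 36 mean [-28.5  49.5 185.8] min [-43.5  19.8 174.4] max [ 51.9  64.4 225.6]
scene orange 51 mean [ 76.   -1.6 186.7] min [ 67.8 -10.6 174.2] max [ 80.2   7.  195.6]
scene dark 375 mean [32.8 -0.3 31.7] min [-95.6 -14.7  23.2] max [121.2  14.9  41.5]
scene white 24 mean [ 41.9 -40.6  97. ] min [-86.5 -83.9  64.5] max [ 94.1  36.7 255.7]
t 8.05 grasp [569.8 191.  189.7] tilt [-0.0632  0.0054] need cm [-0.16  0.21  3.97] twist -0.007 F [-0.14  0.26 -6.15] w 22.0
 if twisted first: [-0.17  0.21  3.97]
```

Emit:
drive_tool(increments=[{"jaw": 1,"tx": 0,"ty": 0.3,"tz": 1,"twist": 0},{"jaw": 1,"tx": -0.1,"ty": 0,"tz": 1,"twist": 0},{"jaw": 1,"tx": 0,"ty": 0,"tz": 0.6,"twist": 0},{"jaw": 1,"tx": 0,"ty": 0,"tz": 0.2,"twist": 0}])

```text
time_s: 8.45
tool_pos: [580.6, 193.3, 316.2]
ee_rot: [-0.314, -3.066, -0.002]
contact_force: [0.0, -0.2, -6.6]
grip_width: 21.9
```

```bash
python3 mb.py b wrist
```

```text
wrist red 2794 mean [-39.5  49.1 154.1] min [-46.9  33.2 111. ] max [-33.   68.4 161.3]
wrist orange 1024 mean [-40.    0.9 157.4] min [-82.9 -10.9  96.7] max [-31.8  13.5 173.8]
wrist dark 518 mean [-55.1 -19.4  34.9] min [-117.4  -80.3   17.7] max [90.  14.3 43.2]
wrist white 3326 mean [-43.4 -12.2 117. ] min [-93.  -80.3  64.7] max [ 36.8  43.9 209.1]
t 8.5 grasp [571.3 194.3 161.4] tilt [-0.0594  0.0069] need cm [ 0.1  -0.17  1.15] twist -0.008 F [ 0.27  1.18 -5.88] w 22.2
 if twisted first: [ 0.1  -0.17  1.15]
```

Emit:
drive_tool(increments=[{"jaw": 1,"tx": 0,"ty": 0,"tz": 0.4,"twist": 0},{"jaw": 1,"tx": 0,"ty": -0.1,"tz": 0.3,"twist": 0}])

```text
time_s: 8.7
tool_pos: [580.4, 193.0, 310.2]
ee_rot: [-0.314, -3.068, -0.005]
contact_force: [-1.1, 2.5, 2.2]
grip_width: 22.2
```

Emit:
drive_tool(increments=[{"jaw": 1,"tx": 0,"ty": 0,"tz": 0.3,"twist": 0},{"jaw": 1,"tx": 0,"ty": 0,"tz": 0.2,"twist": 0}])

```text
time_s: 8.9
tool_pos: [580.8, 194.8, 307.1]
ee_rot: [-0.312, -3.071, -0.011]
contact_force: [-1.4, 1.4, 0.4]
grip_width: 22.1
```

Emit:
drive_tool(increments=[{"jaw": 1,"tx": 0,"ty": 0,"tz": 0.3,"twist": 0},{"jaw": 1,"tx": 0,"ty": 0,"tz": 0.2,"twist": 0}])

```text
time_s: 9.1
tool_pos: [581.1, 196.3, 305.0]
ee_rot: [-0.311, -3.073, -0.016]
contact_force: [-7.7, -0.1, 18.3]
grip_width: 22.0
```

```bash
python3 mb.py c wrist scene
```

```text
wrist red 2770 mean [-38.6  53.7 142.2] min [-45.4  38.   98.4] max [-32.   73.1 149.6]
wrist orange 978 mean [-38.9   5.2 145.3] min [-84.4  -9.7  37.9] max [-30.9  18.  162. ]
wrist dark 1092 mean [-72.1 -21.2  35.1] min [-118.   -79.5   18.3] max [88.7 14.4 40.8]
wrist white 3366 mean [-44.3  -9.1 108.2] min [-92.9 -80.3  64.8] max [ 22.6  47.4 197.9]
scene red 26 mean [-28.1  60.  150.3] min [-39.8  48.8 142.8] max [ 41.   72.4 195.3]
scene orange 50 mean [ 77.3   6.4 148.3] min [ 73.9  -3.1 136.4] max [ 80.3  16.1 158.9]
scene dark 189 mean [73.2  1.7 33.9] min [-93.9 -15.1  23.4] max [122.2  19.8  42.9]
scene white 32 mean [ 42.  -30.9 130.5] min [-88.4 -83.8  63.8] max [ 94.6  71.6 349.5]
t 9.2 grasp [573.2 198.6 150.4] tilt [-0.0512  0.0154] need cm [ 0.26 -0.63  0.05] twist -0.006 F [-4.67  0.73 12.88] w 22.0
 if twisted first: [ 0.26 -0.63  0.05]
```

Emit:
drive_tool(increments=[{"jaw": 1,"tx": 0,"ty": -0.5,"tz": 0,"twist": 0},{"jaw": 1,"tx": 0,"ty": -0.6,"tz": 0,"twist": 0},{"jaw": 1,"tx": 0,"ty": -0.6,"tz": 0,"twist": 0}])

```text
time_s: 9.5
tool_pos: [578.4, 184.6, 306.7]
ee_rot: [-0.304, -3.08, -0.032]
contact_force: [-0.5, 8.0, -3.9]
grip_width: 22.2
```

```bash
python3 mb.py d wrist
```

```text
wrist red 2815 mean [-38.9  42.7 148.4] min [-45.4  28.8 105.3] max [-32.8  61.1 154.8]
wrist orange 1077 mean [-40.2  -4.8 142.2] min [-87.9 -16.6  32.8] max [-30.2   7.  163.5]
wrist dark 774 mean [-65.9 -12.6  35. ] min [-117.4  -79.7   17.3] max [89.1 14.3 43. ]
wrist white 3190 mean [-48.1 -15.7 107.6] min [-93.  -81.   64.5] max [ 33.4  39.1 199.9]
t 9.55 grasp [571.5 188.1 151.9] tilt [-0.0443  0.0255] need cm [0.3  0.42 0.21] twist -0.001 F [-0.35  6.61 -1.81] w 21.5
 if twisted first: [0.3  0.42 0.21]
```

Emit:
drive_tool(increments=[{"jaw": 1,"tx": 0,"ty": -0.7,"tz": 0.1,"twist": 0},{"jaw": 1,"tx": 0,"ty": -0.7,"tz": 0.1,"twist": 0},{"jaw": 1,"tx": 0,"ty": -0.7,"tz": 0.1,"twist": 0}])

```text
time_s: 9.85
tool_pos: [574.9, 171.9, 306.2]
ee_rot: [-0.293, -3.087, -0.057]
contact_force: [-0.4, 6.9, 3.2]
grip_width: 22.3
```

```bash
python3 mb.py d wrist
```

```text
wrist red 2860 mean [-39.1  32.  152.1] min [-45.6  18.  109.5] max [-33.   49.1 158.6]
wrist orange 1020 mean [-39.1 -14.3 144. ] min [-81.4 -28.6  77.9] max [-30.6  -0.8 161.5]
wrist dark 1182 mean [-60.2  -8.3  34.9] min [-116.   -81.2   18.2] max [89.  13.5 42.4]
wrist white 3428 mean [-45.5 -20.4 107.3] min [-93.  -82.   64.4] max [ 34.2  32.3 198.1]
t 9.9 grasp [569.1 177.1 151.4] tilt [-0.0368  0.04  ] need cm [0.28 1.55 0.21] twist 0.005 F [-1.93  7.38  3.05] w 22.2
 if twisted first: [0.28 1.55 0.21]
```

Emit:
drive_tool(increments=[{"jaw": 1,"tx": 0,"ty": -0.7,"tz": 0.1,"twist": 0},{"jaw": 1,"tx": 0,"ty": -0.7,"tz": 0.1,"twist": 0}])

```text
time_s: 10.1
tool_pos: [572.7, 162.0, 305.7]
ee_rot: [-0.289, -3.091, -0.071]
contact_force: [-0.9, 7.8, 0.2]
grip_width: 22.2
```

Emit:
drive_tool(increments=[{"jaw": 1,"tx": 0,"ty": -0.5,"tz": 0.1,"twist": 0}])

```text
time_s: 10.2
tool_pos: [572.0, 159.2, 305.5]
ee_rot: [-0.286, -3.093, -0.078]
contact_force: [-0.8, 5.6, 2.2]
grip_width: 22.1
```

```bash
python3 mb.py d wrist
```

```text
wrist red 2959 mean [-38.7  21.4 156. ] min [-45.    7.1 115.5] max [-32.6  37.3 162.9]
wrist orange 1121 mean [-42.7 -22.1 136.2] min [-85.2 -38.9  63.1] max [-30.4  -1.6 159.6]
wrist dark 1632 mean [-50.   -2.5  34.3] min [-103.   -81.    19.5] max [87.6 13.4 40.3]
wrist white 3738 mean [-40.7 -24.8 108.8] min [-93.  -83.8  63.6] max [ 34.4  25.9 197.9]
t 10.25 grasp [567.3 166.5 150.6] tilt [-0.0297  0.0525] need cm [0.29 2.63 0.19] twist 0.01 F [-1.07  6.22  2.29] w 22.2
 if twisted first: [0.31 2.63 0.19]
```

Emit:
drive_tool(increments=[{"jaw": 1,"tx": 0,"ty": -0.5,"tz": 0,"twist": 0}])

```text
time_s: 10.35
tool_pos: [571.2, 156.2, 305.5]
ee_rot: [-0.285, -3.095, -0.085]
contact_force: [0.4, 8.0, -5.0]
grip_width: 21.9
```

Emit:
drive_tool(increments=[{"jaw": 1,"tx": 0,"ty": -0.4,"tz": 0,"twist": 0}])

```text
time_s: 10.45
tool_pos: [570.6, 154.5, 305.4]
ee_rot: [-0.284, -3.096, -0.092]
contact_force: [0.6, 8.5, -4.1]
grip_width: 22.0
```

```bash
python3 mb.py d wrist
```

```text
wrist red 2974 mean [-38.3  19.5 157.6] min [-44.7   5.2 117.4] max [-32.3  35.2 165. ]
wrist orange 1103 mean [-43.8 -22.6 134.5] min [-85.1 -40.4  61.3] max [-30.8   1.1 159.1]
wrist dark 1490 mean [-48.5  -2.   34.9] min [-114.7  -80.    19.9] max [87.9 14.5 40.4]
wrist white 3810 mean [-40.6 -24.5 109.4] min [-93.1 -82.9  64.1] max [ 22.2  26.2 196.9]
t 10.5 grasp [566.7 164.  150.7] tilt [-0.0254  0.0621] need cm [0.26 2.88 0.25] twist 0.012 F [ 1.62  9.53 -4.15] w 22.0
 if twisted first: [0.3  2.88 0.25]
```

Emit:
drive_tool(increments=[{"jaw": 1,"tx": 0,"ty": 0,"tz": 0.3,"twist": 0}])

```text
time_s: 10.6
tool_pos: [570.6, 155.1, 304.3]
ee_rot: [-0.284, -3.096, -0.095]
contact_force: [-14.2, -5.6, 37.9]
grip_width: 22.1
```

Emit:
drive_tool(increments=[{"jaw": 1,"tx": 0,"ty": 0,"tz": 0.2,"twist": 0}])

```text
time_s: 10.7
tool_pos: [570.6, 154.9, 304.4]
ee_rot: [-0.284, -3.096, -0.096]
contact_force: [-8.6, -2.2, 20.9]
grip_width: 21.9
```

```bash
python3 mb.py e wrist scene
```

```text
wrist red 2951 mean [-38.8  20.2 156.4] min [-44.9   5.8 118.2] max [-32.8  35.9 163.4]
wrist orange 1066 mean [-44.2 -22.1 133. ] min [-84.8 -39.9  62.3] max [-31.    0.4 158.1]
wrist dark 1531 mean [-50.   -1.3  34.8] min [-115.4  -79.9   20. ] max [87.8 14.5 40.5]
wrist white 3771 mean [-41.3 -24.3 108.4] min [-93.2 -82.9  63.9] max [ 22.1  26.7 196.8]
scene red 29 mean [-28.2  23.9 162.3] min [-39.6  12.4 154. ] max [ 38.4  36.3 201.7]
scene orange 60 mean [ 77.6 -20.  128.7] min [ 71.  -34.9  57. ] max [ 85.6   3.7 156.7]
scene dark 246 mean [49.4  3.8 34.1] min [-81.4 -14.4  24. ] max [121.9  16.   43.5]
scene white 25 mean [ 46.6 -49.3 106.3] min [-93.3 -83.6  64.9] max [ 95.2  24.7 357.2]
t 10.8 grasp [566.6 164.9 149.8] tilt [-0.0255  0.0645] need cm [0.24 2.8  0.16] twist 0.011 F [-8.61 -0.31 18.65] w 22.0
 if twisted first: [0.28 2.8  0.16]
```

Emit:
drive_tool(increments=[{"jaw": 1,"tx": 0,"ty": 0,"tz": -0.1,"twist": 0},{"jaw": -0.5,"tx": 0,"ty": 0,"tz": 0,"twist": 0},{"jaw": -1,"tx": 0,"ty": 0,"tz": 0,"twist": 0},{"jaw": -1,"tx": 0,"ty": 0,"tz": 0,"twist": 0}])

```text
time_s: 11.2
tool_pos: [571.0, 152.5, 305.5]
ee_rot: [-0.288, -3.097, -0.093]
contact_force: [0.5, 0.4, 0.5]
grip_width: 65.0
```

```bash
python3 mb.py f wrist scene
```

```text
wrist red 2842 mean [-40.2  20.5 155.4] min [-45.6   6.1 117.4] max [-34.4  36.  162.1]
wrist orange 932 mean [-39.4 -20.2 128.1] min [-85.3 -40.1  61.6] max [ 79.7   1.7 156.3]
wrist dark 1556 mean [-35.4  -0.1  35.3] min [-113.2  -80.    20.5] max [104.4  14.5  40.3]
wrist white 4351 mean [-21.  -27.5 103.5] min [-92.9 -82.6  64.7] max [ 91.1  27.2 190.6]
scene red 13 mean [-35.6  29.9 155.4] min [-44.2  13.9 127.3] max [-30.1  37.  164.1]
scene orange 70 mean [ 76.4 -20.8 128.5] min [ 71.8 -37.9  59.8] max [ 87.5   4.  158.1]
scene dark 245 mean [51.9  3.7 34.3] min [-80.2 -14.6  23.8] max [122.2  15.9  43.8]
scene white 27 mean [ 51.2 -51.9 108.8] min [-70.1 -84.   66. ] max [ 96.9  12.6 213.9]
t 11.3 grasp [567.2 162.3 150.8] tilt [-0.0242  0.0625] need cm [0.35 3.03 0.27] twist 0.009 F [ 0.8   0.24 -0.72] w 78.5
 if twisted first: [0.38 3.03 0.27]
```

The bike now leans by itself: force ~0, gripper opening, foot tip at by≈36, z≈160, kickstand folded. I'll lift off, close the jaws and move to the front side of the foot.

Emit:
drive_tool(increments=[{"jaw": -1,"tx": 0,"ty": 0.2,"tz": -1.5,"twist": 0},{"jaw": -1,"tx": 0,"ty": 0.2,"tz": -2.5,"twist": 0},{"jaw": -1,"tx": 0,"ty": 0.2,"tz": -2.5,"twist": 0},{"jaw": -1,"tx": 0,"ty": 0.2,"tz": -1.5,"twist": 0},{"jaw": -1,"tx": 0,"ty": 0,"tz": 0,"twist": 0}])

```text
time_s: 11.8
tool_pos: [574.5, 154.4, 386.9]
ee_rot: [-0.29, -3.094, -0.089]
contact_force: [0.9, -0.6, 0.0]
grip_width: 85.6
```

Run:
```python
from mb import *
goto(544.1,230.5,200,-.196+np.pi/2)
Q,p,_=meas('top','g.png'); Q,p,_=meas('wrist','gw.png'); goto(544.1,230.5,200,-.196+np.pi/2)
```

```text
t 11.8 grasp [570.4 163.7 232.3] tilt [-0.0269  0.06  ] need cm [3.69 5.89 3.69] twist 0.008 F [ 0.87 -0.63  0.03] w 85.6
 if twisted first: [3.74 5.86 3.69]
top red 0
top orange 0
top dark 3
top white 1
wrist red 993 mean [-40.2  20.3 156.6] min [-46.1   5.5 150.2] max [-35.   35.6 161.4]
wrist orange 700 mean [ -3.5 -18.4 120.9] min [-86.3 -40.3  57.1] max [ 81.7   2.  155.4]
wrist dark 1348 mean [-24.8   1.1  33.5] min [-118.6  -80.3   22.1] max [103.9  13.9  39.4]
wrist white 2134 mean [ -9.3 -30.  109.9] min [-94.1 -84.7  63. ] max [ 91.4  26.4 281.3]
t 11.9 grasp [569.  163.3 230. ] tilt [-0.0304  0.0588] need cm [3.57 5.98 3.47] twist 0.008 F [ 0.49  0.32 -0.36] w 85.5
 if twisted first: [3.61 5.95 3.47]
```

Emit:
drive_tool(increments=[{"jaw": 1,"tx": 0.7,"ty": 2,"tz": 0,"twist": 0},{"jaw": 1,"tx": 1,"ty": 2,"tz": 0,"twist": 0},{"jaw": 1,"tx": 1,"ty": 2,"tz": 0,"twist": 0},{"jaw": 1,"tx": 0.5,"ty": 0.5,"tz": 0,"twist": 0},{"jaw": 1,"tx": 0,"ty": 0,"tz": 0,"twist": 0}])

```text
time_s: 12.4
tool_pos: [552.4, 223.3, 382.3]
ee_rot: [-0.294, -3.082, -0.076]
contact_force: [-0.3, -0.5, -0.6]
grip_width: 12.6
```

Run:
```python
from mb import *
goto(544.1,230.5,143,-.196+np.pi/2)
```

```text
t 12.4 grasp [546.2 231.5 227.6] tilt [-0.0396  0.0529] need cm [-0.22 -0.51  8.45] twist 0.005 F [-0.3  -0.51 -0.64] w 12.6
 if twisted first: [-0.23 -0.51  8.45]
```

Emit:
drive_tool(increments=[{"jaw": 1,"tx": -0.1,"ty": -0.3,"tz": 2,"twist": 0},{"jaw": 1,"tx": 0,"ty": 0,"tz": 1.5,"twist": 0},{"jaw": 1,"tx": 0,"ty": 0,"tz": 0,"twist": 0}])

```text
time_s: 12.7
tool_pos: [551.8, 218.4, 344.8]
ee_rot: [-0.298, -3.082, -0.071]
contact_force: [-1.0, 0.2, 0.5]
grip_width: 0.3
```

Run:
```python
from mb import *
goto(544.1,230.5,143,-.196+np.pi/2)
Q,p,_=meas('wrist','h.png'); cv2.imwrite('pics/hb.png',cv2.resize(p[:,:,::-1],(640,480)))
```

```text
t 12.7 grasp [545.6 226.2 190.1] tilt [-0.0402  0.0502] need cm [-0.    0.2   4.73] twist 0.002 F [-1.    0.17  0.49] w 0.3
 if twisted first: [0.   0.2  4.73]
wrist red 1630 mean [-40.2  21.2 149. ] min [-46.2   6.1  84.8] max [-18.6  37.3 163.1]
wrist orange 1334 mean [-52.1 -11.6 104.7] min [-86.  -38.1  49.8] max [ 60.1   5.2 156.1]
wrist dark 1491 mean [-48.7   3.9  34.2] min [-117.1  -16.4   24.9] max [48.9 14.1 40.8]
wrist white 3033 mean [-21.7 -19.  112.7] min [-92.5 -81.8  65.1] max [ 87.4  57.6 240.2]
```

View pics/hb.png

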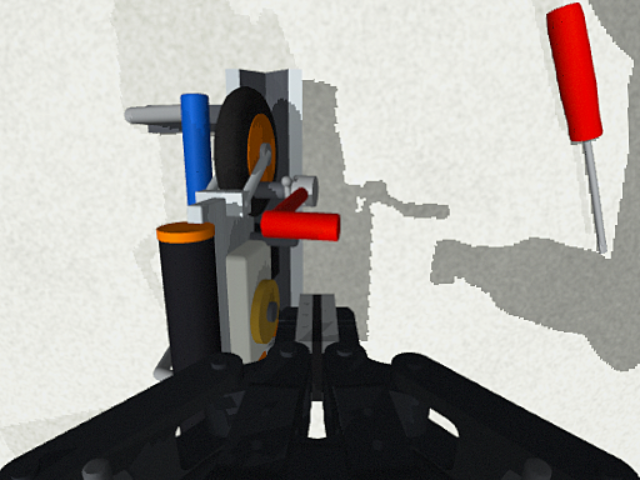

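Wrist view: bike leaning on the rail, red foot at (262-340,225), closed fingertips at (320,310) in line with it on its forward side. Next: descend 45 mm, then push back (+tx).

Emit:
drive_tool(increments=[{"jaw": 1,"tx": 0,"ty": 0.2,"tz": 2,"twist": 0},{"jaw": 1,"tx": 0,"ty": 0,"tz": 2,"twist": 0},{"jaw": 1,"tx": 0,"ty": 0,"tz": 0.5,"twist": 0},{"jaw": 1,"tx": 0,"ty": 0,"tz": 0,"twist": 0}])

```text
time_s: 13.15
tool_pos: [553.5, 219.4, 302.8]
ee_rot: [-0.306, -3.087, -0.073]
contact_force: [0.2, -0.0, 0.8]
grip_width: -0.1
```

Run:
```python
from mb import *
goto(544.1,230.5,143,-.196+np.pi/2)
Q,p,_=meas('wrist','h.png')
```

```text
t 13.15 grasp [548.2 227.2 148.1] tilt [-0.0341  0.0506] need cm [0.45 0.22 0.54] twist -0.002 F [ 0.22 -0.04  0.76] w -0.1
 if twisted first: [0.45 0.22 0.54]
wrist red 2907 mean [-41.   21.3 149.8] min [-46.8   6.3  88.6] max [-28.2  37.1 162.5]
wrist orange 2440 mean [-53.1 -13.8 110.8] min [-86.3 -37.7  49. ] max [-33.6   5.1 156.3]
wrist dark 2075 mean [-53.7   3.1  33.4] min [-117.7  -76.6   24. ] max [47.  14.3 41.3]
wrist white 3492 mean [-37.5 -18.9 109. ] min [-93.2 -79.9  65.4] max [ 16.6  57.8 195.9]
```

Emit:
drive_tool(increments=[{"jaw": 1,"tx": 1,"ty": 0.1,"tz": 0.2,"twist": 0},{"jaw": 1,"tx": 0.8,"ty": 0,"tz": 0.1,"twist": 0},{"jaw": 1,"tx": 0.6,"ty": 0,"tz": 0,"twist": 0},{"jaw": 1,"tx": 0.6,"ty": 0,"tz": 0,"twist": 0},{"jaw": 1,"tx": 0.6,"ty": 0,"tz": 0,"twist": 0}])

```text
time_s: 13.7
tool_pos: [517.2, 227.8, 305.0]
ee_rot: [-0.308, -3.092, -0.077]
contact_force: [0.6, -0.4, -0.6]
grip_width: 0.2
```

Run:
```python
from mb import *
goto(544.1,230.5,143,-.196+np.pi/2)
Q,p,_=meas('wrist','h.png')
```

```text
t 13.7 grasp [512.8 235.9 150.3] tilt [-0.0281  0.0525] need cm [-3.2   0.06  0.61] twist -0.003 F [ 0.6  -0.44 -0.58] w 0.2
 if twisted first: [-3.2   0.05  0.61]
wrist red 2403 mean [-59.6  22.5 152.2] min [-64.9   7.2 101.4] max [-49.2  37.8 161.2]
wrist orange 2502 mean [-53.  -15.4 113.8] min [-87.8 -38.3  49. ] max [-35.1   5.2 155.4]
wrist dark 1653 mean [-82.8  -0.5  32.9] min [-119.1  -77.9   23.1] max [18.6 14.2 41.8]
wrist white 2055 mean [-61.7 -23.1 104.2] min [-94.9 -81.1  64.5] max [-38.2  67.6 206.4]
```

Emit:
drive_tool(increments=[{"jaw": 1,"tx": 0.7,"ty": 0,"tz": 0.4,"twist": 0},{"jaw": 1,"tx": 0.7,"ty": 0,"tz": 0.4,"twist": 0},{"jaw": 1,"tx": 0.7,"ty": 0,"tz": 0.4,"twist": 0},{"jaw": 1,"tx": 0.7,"ty": 0,"tz": 0.4,"twist": 0}])

```text
time_s: 14.15
tool_pos: [486.8, 235.3, 289.6]
ee_rot: [-0.307, -3.093, -0.079]
contact_force: [1.2, -0.9, 0.5]
grip_width: 0.6
```

Run:
```python
from mb import *
goto(544.1,230.5,143,-.196+np.pi/2)
Q,p,_=meas('wrist','h.png')
```

```text
t 14.15 grasp [482.5 243.6 134.9] tilt [-0.0274  0.0538] need cm [-6.26 -0.03 -1.05] twist -0.003 F [ 1.22 -0.89  0.52] w 0.6
 if twisted first: [-6.26 -0.05 -1.05]
wrist red 2293 mean [-91.5  25.8 139.7] min [-96.7  10.8 122.3] max [-76.   41.  145.8]
wrist orange 1065 mean [-74.2  -2.   75.2] min [-90.7 -18.2  47. ] max [-39.7   5.1 138.1]
wrist dark 1900 mean [-93.5  -9.9  31.6] min [-121.4  -79.5   19.8] max [-9.9 13.9 42.7]
wrist white 1186 mean [-78.2 -36.3  94. ] min [-96.1 -82.4  63. ] max [-44.6  76.5 192.9]
```

Emit:
drive_tool(increments=[{"jaw": 1,"tx": 0.6,"ty": 0,"tz": 0.5,"twist": 0},{"jaw": 1,"tx": 0.6,"ty": 0,"tz": 0.5,"twist": 0}])

```text
time_s: 14.4
tool_pos: [473.9, 238.8, 279.1]
ee_rot: [-0.306, -3.095, -0.081]
contact_force: [7.6, -0.1, -3.5]
grip_width: 0.2
```

Run:
```python
from mb import *
goto(544.1,230.5,143,-.196+np.pi/2)
Q,p,_=meas('wrist','h.png')
Q,p,_=meas('scene','h.png')
```

```text
t 14.4 grasp [470.  247.3 124.4] tilt [-0.0253  0.0546] need cm [-7.52 -0.1  -2.14] twist -0.002 F [ 7.59 -0.09 -3.54] w 0.2
 if twisted first: [-7.52 -0.11 -2.14]
wrist red 2281 mean [-102.7   27.9  124.5] min [-109.    13.7  110.5] max [-82.9  43.8 131.2]
wrist orange 1228 mean [-72.7  -1.4  70.8] min [-90.1  -6.9  48.7] max [-46.8   4.5  90.1]
wrist dark 2026 mean [-92.8 -11.6  31. ] min [-120.7  -79.2   18.6] max [-23.1  13.6  42.9]
wrist white 942 mean [-89.6 -42.   90. ] min [-108.3  -83.2   62.6] max [-44.9  80.1 185.8]
scene red 9 mean [-75.   20.3 119.8] min [-79.8  19.5 104.3] max [-68.2  21.3 135.8]
scene orange 61 mean [ 74.2 -21.9 132.7] min [ 67.3 -37.5  61.1] max [ 84.6   4.3 159.1]
scene dark 247 mean [51.4  3.5 34.1] min [-77.9 -15.3  23. ] max [122.2  15.7  43.6]
scene white 24 mean [ 22.3 -30.5  96.4] min [-97.1 -83.6  65.4] max [ 93.5  92.2 198.4]
```

Run:
```python
from mb import *
goto(544.1,230.5,143,-.196+np.pi/2)
Q,p,_=meas('wrist','h2.png'); cv2.imwrite('pics/h2b.png',cv2.resize(p[:,:,::-1],(640,480)))
goto(544.1,230.5,143,-.196+np.pi/2)
```

```text
t 14.5 grasp [468.6 247.1 124. ] tilt [-0.0283  0.0535] need cm [-7.65 -0.06 -2.2 ] twist -0.002 F [ 2.2   1.31 -2.21] w 0.3
 if twisted first: [-7.65 -0.07 -2.2 ]
wrist red 2278 mean [-102.7   27.5  125. ] min [-108.9   13.4  111.9] max [-83.2  43.3 131.8]
wrist orange 1232 mean [-71.7  -1.5  71.8] min [-89.   -7.1  49.5] max [-45.9   4.6  91.1]
wrist dark 1915 mean [-92.9 -11.9  31.8] min [-119.1  -79.    19.4] max [-23.6  13.9  43.2]
wrist white 930 mean [-88.4 -42.7  90.2] min [-105.1  -82.9   63.8] max [-44.8  79.2 186. ]
t 14.55 grasp [468.8 247.  124.3] tilt [-0.0286  0.0534] need cm [-7.63 -0.05 -2.17] twist -0.002 F [ 1.98  0.75 -0.57] w -0.2
 if twisted first: [-7.63 -0.06 -2.17]
```

View pics/h2b.png

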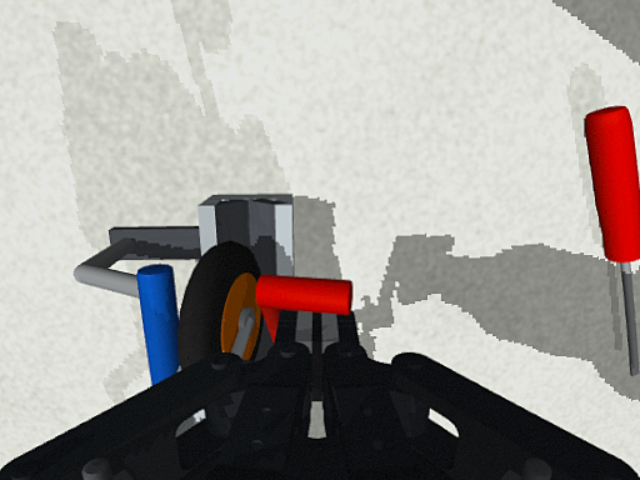

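The foot (305,295) sits behind the fingers, past centre (θ≈1.15), and its friction pulls the tool down, so it already wants to go down. I'll withdraw the finger forwards so it can snap.

Emit:
drive_tool(increments=[{"jaw": 1,"tx": -0.5,"ty": 0,"tz": 0,"twist": 0},{"jaw": 1,"tx": -0.5,"ty": 0.3,"tz": 0,"twist": 0},{"jaw": 1,"tx": 0,"ty": 0,"tz": 0,"twist": 0}])

```text
time_s: 14.85
tool_pos: [483.9, 239.4, 278.6]
ee_rot: [-0.306, -3.089, -0.076]
contact_force: [0.1, -0.9, 0.6]
grip_width: 0.3
```

Run:
```python
from mb import *
goto(544.1,230.5,143,-.196+np.pi/2)
Q,p,_=meas('wrist','h3.png')
Q,p,_=meas('scene','h3s.png')
```

```text
t 14.85 grasp [479.1 247.6 123.9] tilt [-0.0312  0.0525] need cm [-6.62 -0.31 -2.2 ] twist -0.002 F [ 0.07 -0.93  0.63] w 0.3
 if twisted first: [-6.62 -0.32 -2.2 ]
wrist red 2198 mean [-103.8   33.1   88.6] min [-117.3   21.6   83.8] max [-74.7  52.7  94.6]
wrist orange 1438 mean [-71.6  -1.4  70.6] min [-89.3  -7.3  47.6] max [-46.8   4.9  90.7]
wrist dark 2602 mean [-83.5  -6.5  32.6] min [-119.7  -79.1   21.4] max [-25.6  13.7  42.7]
wrist white 1057 mean [-83.4 -38.4  89.5] min [-99.9 -82.8  63.1] max [-48.7  84.3 186.8]
scene red 17 mean [-103.7   41.2   77.5] min [-108.8   28.9   72.7] max [-100.4   53.1   81.6]
scene orange 62 mean [ 75.5 -21.7 131.5] min [ 70.2 -36.6  59.9] max [ 85.3   4.2 158.6]
scene dark 246 mean [51.7  3.9 34.3] min [-78.9 -14.8  24.1] max [122.2  16.1  43.7]
scene white 30 mean [  7.5 -21.6  89.1] min [-103.9  -83.4   65.3] max [ 93.7  66.4 178.1]
```

It is swinging down. I'll raise the tool clear and check.

Emit:
drive_tool(increments=[{"jaw": 1,"tx": 0,"ty": 0.2,"tz": -2,"twist": 0},{"jaw": 1,"tx": 0,"ty": 0,"tz": -3,"twist": 0},{"jaw": 1,"tx": -1,"ty": -1,"tz": -3,"twist": 0},{"jaw": 1,"tx": -2,"ty": -1.5,"tz": -2,"twist": 0},{"jaw": 1,"tx": 0,"ty": 0,"tz": 0,"twist": 0}])

```text
time_s: 15.45
tool_pos: [510.9, 204.6, 378.4]
ee_rot: [-0.302, -3.085, -0.071]
contact_force: [0.0, -0.3, -0.9]
grip_width: -0.1
```

Run:
```python
from mb import *
Q,p,_=meas('wrist','i.png'); cv2.imwrite('pics/ib.png',cv2.resize(p[:,:,::-1],(640,480)))
Q,p,_=meas('scene','i2.png')
goto(566,165,220,-.196+np.pi/2)
```

```text
wrist red 370 mean [-57.9  52.4  35.5] min [-62.4  31.3  26.4] max [-52.8  69.4  66.2]
wrist orange 919 mean [-54.3 -15.6 117. ] min [-89.8 -37.2  49.7] max [-36.    6.1 154.7]
wrist dark 1156 mean [-69.5   4.1  32.2] min [-120.8  -75.7   22.7] max [ 9.2 15.3 39.3]
wrist white 1306 mean [-55.4 -19.8 116.1] min [-95.8 -79.8  63.3] max [ -0.3  49.3 279.8]
scene red 27 mean [-50.   52.4  32.4] min [-54.2  40.1  25.8] max [-46.1  65.5  38.5]
scene orange 67 mean [ 76.  -21.2 129. ] min [ 69.8 -37.7  57.9] max [ 86.3   3.7 158.1]
scene dark 265 mean [44.4  4.1 34.4] min [-90.1 -15.9  22.1] max [121.1  19.6  43.8]
scene white 25 mean [ 27.4 -39.5 104.7] min [-88.7 -84.1  64.2] max [ 94.4  41.4 300.3]
t 15.55 grasp [501.7 214.9 221.2] tilt [-0.0421  0.0496] need cm [-7.26 -3.67 -0.4 ] twist 0.003 F [-1.35  0.54 -0.55] w -0.1
 if twisted first: [-7.27 -3.65 -0.4 ]
```

View pics/ib.png

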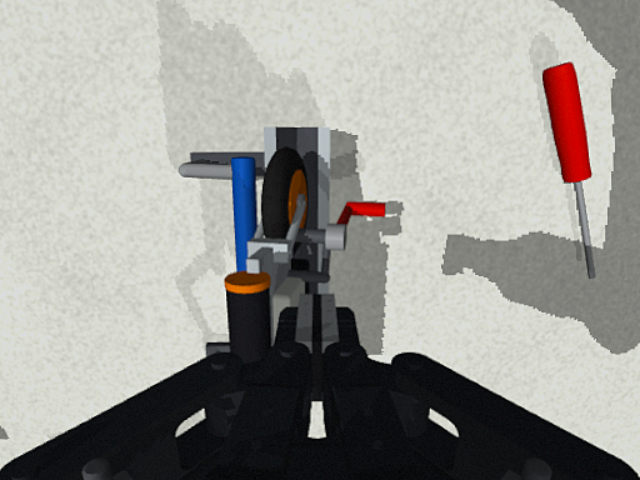

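The kickstand is fully down: foot at (365,210), bx≈-56, z≈30, matching the expected -54 and 28. The bike still leans on the rail. Regrasping the tube at about (563, 166.6).

Emit:
drive_tool(increments=[{"jaw": -1,"tx": -2.3,"ty": -1,"tz": -0.5,"twist": 0},{"jaw": -1,"tx": -2.3,"ty": -1.3,"tz": 0,"twist": 0},{"jaw": -1,"tx": -1.8,"ty": -1.2,"tz": 0,"twist": 0},{"jaw": -1,"tx": 0,"ty": 0,"tz": 0,"twist": 0}])

```text
time_s: 15.95
tool_pos: [561.7, 164.0, 371.0]
ee_rot: [-0.283, -3.071, -0.068]
contact_force: [0.2, 0.0, -0.2]
grip_width: 58.0
```

Run:
```python
from mb import *
Q,p,_=meas('wrist','j.png')
goto(563,166.6,147,-.196+np.pi/2)
q=Q[(abs(Q[...,1]+27)<25)&(Q[...,0]>-30)&(Q[...,0]<70)&(Q[...,2]>150)&(Q[...,2]<158)]; print('tubetop',len(q),q.mean(0))
```

```text
wrist red 360 mean [-56.2  56.1  33.4] min [-62.   38.3  27. ] max [-50.7  69.7  41.4]
wrist orange 817 mean [-10.8 -16.5 122. ] min [-88.7 -38.2  55. ] max [ 80.2   4.3 156. ]
wrist dark 1392 mean [-29.    4.   34.2] min [-119.6  -77.1   22.2] max [101.   15.8  39.9]
wrist white 2755 mean [-17.6 -21.5 112.4] min [-95.3 -80.5  64.7] max [ 89.9  29.8 272.5]
t 16.0 grasp [552.1 173.4 216.2] tilt [-0.0544  0.0498] need cm [-1.62 -0.74  6.81] twist 0.013 F [-0.63  1.22  0.23] w 65.2
 if twisted first: [-1.63 -0.72  6.81]
tubetop 4264 [ 16.89670003 -26.8067669  153.45043055]
```

Tube axis confirmed at by≈-26.8, top z≈156.

Emit:
drive_tool(increments=[{"jaw": -1,"tx": -1,"ty": -0.5,"tz": 1,"twist": 0.01},{"jaw": -1,"tx": -0.5,"ty": -0.3,"tz": 1.5,"twist": 0},{"jaw": -1,"tx": 0,"ty": 0,"tz": 1,"twist": 0},{"jaw": -1,"tx": 0,"ty": 0,"tz": 0,"twist": 0}])

```text
time_s: 16.4
tool_pos: [569.3, 160.0, 328.9]
ee_rot: [-0.288, -3.062, -0.068]
contact_force: [0.1, 0.0, -0.6]
grip_width: 85.6
```

Run:
```python
from mb import *
goto(563,166.6,147,-.196+np.pi/2)
```

```text
t 16.4 grasp [559.9 167.8 174.4] tilt [-0.0607  0.0503] need cm [-0.51 -0.16  2.7 ] twist 0.007 F [ 0.11  0.04 -0.64] w 85.6
 if twisted first: [-0.51 -0.16  2.7 ]
```

Emit:
drive_tool(increments=[{"jaw": -1,"tx": -0.4,"ty": -0.1,"tz": 1.2,"twist": 0},{"jaw": -1,"tx": 0,"ty": 0,"tz": 1,"twist": 0},{"jaw": -1,"tx": 0,"ty": 0,"tz": 0,"twist": 0}])

```text
time_s: 16.7
tool_pos: [571.2, 160.2, 304.1]
ee_rot: [-0.286, -3.061, -0.068]
contact_force: [0.9, -0.2, -0.4]
grip_width: 85.5
```

Run:
```python
from mb import *
goto(563,166.6,147,-.196+np.pi/2)
```

```text
t 16.7 grasp [561.6 168.  149.6] tilt [-0.0621  0.0503] need cm [-0.18 -0.12  0.24] twist 0.009 F [ 0.86 -0.18 -0.43] w 85.5
 if twisted first: [-0.18 -0.12  0.24]
```

Emit:
drive_tool(increments=[{"jaw": 1,"tx": 0,"ty": -0.1,"tz": 0.1,"twist": 0},{"jaw": 1,"tx": 0,"ty": 0,"tz": 0,"twist": 0},{"jaw": 1,"tx": 0,"ty": 0,"tz": 0,"twist": 0},{"jaw": 1,"tx": 0,"ty": 0,"tz": 0,"twist": 0},{"jaw": 1,"tx": 0,"ty": 0,"tz": 0,"twist": 0}], newtons=30)

```text
time_s: 17.2
tool_pos: [571.3, 159.2, 304.0]
ee_rot: [-0.286, -3.062, -0.069]
contact_force: [-0.2, 0.3, -2.3]
grip_width: 22.7
```

Emit:
drive_tool(increments=[{"jaw": 1,"tx": 0,"ty": 0,"tz": 0,"twist": 0},{"jaw": 1,"tx": 0,"ty": 0,"tz": 0,"twist": 0}])

```text
time_s: 17.4
tool_pos: [571.2, 159.2, 304.0]
ee_rot: [-0.286, -3.062, -0.069]
contact_force: [0.2, 0.2, -1.3]
grip_width: 23.2
```

```bash
python3 mb.py k wrist scene
```

```text
wrist red 419 mean [-54.8  58.1  32.7] min [-59.8  40.1  26.4] max [-48.6  68.1  36.5]
wrist orange 932 mean [-47.5 -19.2 129.9] min [-85.7 -38.3  57.5] max [-33.8   3.  156.7]
wrist dark 1435 mean [-57.3  -0.2  35. ] min [-117.9  -79.8   20.5] max [85.7 14.5 40.2]
wrist white 3644 mean [-43.  -20.5 106.6] min [-93.  -81.4  64.8] max [ 15.4  28.7 195.5]
scene red 29 mean [-49.6  51.4  32.3] min [-52.6  37.8  25.7] max [-45.3  65.9  37.6]
scene orange 64 mean [ 75.6 -20.4 131.6] min [ 67.5 -35.3  56.8] max [ 84.6   3.2 158.9]
scene dark 253 mean [43.9  4.5 34.2] min [-99.3 -14.6  23.4] max [121.2  20.2  43.6]
scene white 25 mean [ 46.4 -50.7 105.1] min [-91.2 -83.7  63.9] max [ 93.5  26.2 354.6]
t 17.5 grasp [561.8 167.1 149.5] tilt [-0.0605  0.0509] need cm [-0.26  2.68  0.04] twist 0.008 F [ 0.37 -0.14 -1.13] w 22.8
 if twisted first: [-0.23  2.68  0.04]
```

Emit:
drive_tool(increments=[{"jaw": 1,"tx": 0,"ty": 0.5,"tz": 0,"twist": 0},{"jaw": 1,"tx": 0,"ty": 0.6,"tz": 0,"twist": 0},{"jaw": 1,"tx": 0,"ty": 0.6,"tz": 0,"twist": 0}])

```text
time_s: 17.8
tool_pos: [574.2, 171.2, 305.6]
ee_rot: [-0.292, -3.059, -0.056]
contact_force: [-3.6, -4.5, 6.6]
grip_width: 22.9
```

```bash
python3 mb.py k wrist scene
```

```text
wrist red 338 mean [-55.4  59.4  27.5] min [-59.9  38.8  23. ] max [-49.1  69.4  30.6]
wrist orange 826 mean [-43.6 -11.  138.9] min [-85.5 -26.6  56.6] max [-33.7   6.4 159.3]
wrist dark 1066 mean [-65.7 -13.2  35.4] min [-118.3  -79.2   18.2] max [89.2 15.5 41.9]
wrist white 3339 mean [-47.  -14.9 106.5] min [-93.3 -80.1  64.7] max [ 15.6  36.  199.3]
scene red 30 mean [-50.3  51.3  25.4] min [-55.2  38.   18.9] max [-45.   66.4  30.5]
scene orange 57 mean [ 75.8 -11.4 139.9] min [ 69.7 -23.4  63. ] max [ 87.5   5.7 160.3]
scene dark 233 mean [53.4  4.  34.4] min [-102.3  -15.    23.8] max [121.6  20.7  43.6]
scene white 25 mean [ 65.6 -58.5 143.4] min [-69.2 -83.5  65.3] max [ 95.7  22.8 353.8]
t 17.9 grasp [564.2 178.4 151.2] tilt [-0.0645  0.0429] need cm [-0.23  1.51  0.15] twist 0.006 F [-2.48 -5.31  5.78] w 22.7
 if twisted first: [-0.23  1.51  0.15]
```

Emit:
drive_tool(increments=[{"jaw": 1,"tx": 0,"ty": 0.6,"tz": 0,"twist": 0},{"jaw": 1,"tx": 0,"ty": 0.6,"tz": 0,"twist": 0}])

```text
time_s: 18.1
tool_pos: [576.3, 180.0, 306.7]
ee_rot: [-0.294, -3.056, -0.046]
contact_force: [-3.0, -5.4, 6.2]
grip_width: 22.8
```

```bash
cat > up.py <<'E'
from mb import *
for n in ('wrist','scene'):
    Q,p,(H,S,V)=meas(n,'u'+n+'.png')
    m=(abs(Q[...,0])<110)&(abs(Q[...,1])<50)&(S>120)&(H>=6)&(H<16)&(Q[...,2]>125)
    q=Q[m]; print(' ring',n,len(q),'mid y',((np.percentile(q[:,1],3)+np.percentile(q[:,1],97))/2).round(1),'mean',q.mean(0).round(1),'zmax',np.percentile(q[:,2],98).round(1))
    m=(abs(Q[...,0])<45)&(abs(Q[...,1])<50)&(S<90)&(V<70)&(Q[...,2]>148)&(Q[...,2]<162)&(Q[...,0]<0)
    q=Q[m]
    if len(q)>20: print(' tube',len(q),'mid y',((np.percentile(q[:,1],3)+np.percentile(q[:,1],97))/2).round(1))
goto(569,192.9,150,-.196+np.pi/2)
E
python3 up.py
```

```text
wrist red 267 mean [-55.2  58.1  24.9] min [-59.7  35.7  19.8] max [-49.   68.9  41.1]
wrist orange 812 mean [-44.   -5.  137.8] min [-88.8 -18.6  34.4] max [-33.7  10.5 160.3]
wrist dark 955 mean [-75.6 -17.9  35. ] min [-118.2  -79.    18. ] max [88.8 15.2 41.4]
wrist white 3250 mean [-47.9 -12.3 105.6] min [-93.1 -80.   64.9] max [ 21.7  40.2 200.1]
 ring wrist 646 mid y -7.2 mean [-35.3  -6.7 155.1] zmax 160.5
 tube 4203 mid y -7.2
scene red 30 mean [-45.9  48.4  26.8] min [-55.5  15.4  17. ] max [ 4.8 64.3 82.5]
scene orange 45 mean [ 75.7  -6.7 150.7] min [ 71.6 -15.1 140.3] max [ 79.2   1.9 160.7]
scene dark 219 mean [58.9  3.3 34.4] min [-99.7 -15.1  22.8] max [121.8  17.4  43.1]
scene white 30 mean [ 47.2 -41.2 122.2] min [-87.5 -84.3  63. ] max [ 94.4  35.9 342. ]
 ring scene 48 mid y -6.7 mean [ 75.1  -6.6 151.2] zmax 160.7
 tube 24 mid y -8.1
t 18.2 grasp [565.9 186.2 152.2] tilt [-0.0673  0.0368] need cm [-0.19  0.71  0.22] twist 0.004 F [-2.32 -6.35  6.41] w 22.8
 if twisted first: [-0.19  0.71  0.22]
```

Emit:
drive_tool(increments=[{"jaw": 1,"tx": 0,"ty": 0.6,"tz": 0,"twist": 0},{"jaw": 1,"tx": 0,"ty": 0.4,"tz": 0,"twist": 0},{"jaw": 1,"tx": 0,"ty": 0,"tz": 0,"twist": 0}])

```text
time_s: 18.5
tool_pos: [578.1, 187.4, 307.7]
ee_rot: [-0.295, -3.054, -0.036]
contact_force: [-0.9, -2.3, 0.5]
grip_width: 22.7
```

```bash
python3 up.py
```

```text
wrist red 250 mean [-55.3  55.4  23.1] min [-59.3  34.4  16.8] max [-48.3  67.4  47.6]
wrist orange 789 mean [-43.9  -0.8 139.1] min [-86.  -12.8  35.4] max [-33.7  11.8 160.8]
wrist dark 909 mean [-76.2 -19.6  35. ] min [-118.3  -79.6   18.2] max [88.5 14.4 40.8]
wrist white 3103 mean [-49.5 -10.8 105.1] min [-93.4 -80.8  64.3] max [ 18.3  42.9 201. ]
 ring wrist 635 mid y -1.7 mean [-35.1  -1.2 155.6] zmax 160.8
 tube 4196 mid y -1.5
scene red 23 mean [-49.3  51.6  20.8] min [-53.5  38.5  16.5] max [-45.1  64.9  24.6]
scene orange 55 mean [ 74.2  -1.2 150.6] min [ 65.7 -10.2 137.4] max [ 78.7   9.5 161. ]
scene dark 204 mean [65.7  2.4 34.3] min [-98.7 -15.   22.8] max [121.4  18.   42.5]
scene white 29 mean [ 54.6 -49.4 117.6] min [-89.9 -83.2  66. ] max [ 95.7  37.7 336.7]
 ring scene 57 mid y -0.8 mean [ 73.9  -1.1 150.8] zmax 161.0
 tube 25 mid y -3.3
t 18.6 grasp [567.2 192.2 153.1] tilt [-0.0705  0.0307] need cm [-0.19  0.1   0.3 ] twist 0.003 F [-3.16 -2.95  3.31] w 22.7
 if twisted first: [-0.19  0.1   0.3 ]
```

Emit:
drive_tool(increments=[{"jaw": 1,"tx": 0,"ty": 0.2,"tz": 0.05,"twist": 0},{"jaw": 1,"tx": 0,"ty": 0,"tz": 0,"twist": 0},{"jaw": 1,"tx": 0,"ty": 0,"tz": 0,"twist": 0},{"jaw": 1,"tx": 0,"ty": 0,"tz": 0,"twist": 0}])

```text
time_s: 19.0
tool_pos: [578.4, 188.2, 307.7]
ee_rot: [-0.296, -3.053, -0.033]
contact_force: [-1.1, -2.9, 3.2]
grip_width: 22.8
```

```bash
python3 up.py; python3 up.py | grep -E 'ring|^t'; python3 -c "
import cv2;a=cv2.imread('pics/uwrist.png');b=cv2.imread('pics/uscene.png')[110:260,230:430]
cv2.imwrite('pics/u.png',cv2.hconcat([cv2.resize(a,(400,300)),cv2.resize(b,(400,300))]))"
```

```text
wrist red 253 mean [-55.4  55.6  22.3] min [-59.3  34.5  17.2] max [-48.4  67.9  46.6]
wrist orange 795 mean [-43.8  -0.3 138.6] min [-88.5 -12.2  34.1] max [-33.7  11.5 160.7]
wrist dark 939 mean [-75.3 -19.9  35.2] min [-118.2  -79.6   19. ] max [88.5 14.2 41.6]
wrist white 3111 mean [-49.1 -10.  105.2] min [-93.2 -80.5  64.4] max [ 18.1  43.2 200.8]
 ring wrist 636 mid y -1.3 mean [-35.   -0.7 155.7] zmax 160.9
 tube 4174 mid y -0.9
scene red 26 mean [-49.4  50.7  20.7] min [-53.2  38.1  15.9] max [-45.7  64.7  27. ]
scene orange 56 mean [ 7.450e+01 -1.000e-01  1.509e+02] min [ 68.2  -9.9 137.8] max [ 78.3   9.8 160.8]
scene dark 199 mean [66.6  2.2 34. ] min [-95.4 -15.4  21.9] max [122.3  18.2  43.2]
scene white 30 mean [ 51.7 -47.7 116.1] min [-91.2 -84.   63.6] max [ 94.4  40.6 331.7]
 ring scene 57 mid y -0.1 mean [ 7.440e+01 -1.000e-01  1.511e+02] zmax 160.8
 tube 24 mid y -2.6
t 19.1 grasp [567.3 192.7 153.1] tilt [-0.0716  0.0286] need cm [-0.19  0.05  0.3 ] twist 0.002 F [-1.82 -2.81  3.39] w 22.8
 if twisted first: [-0.19  0.05  0.3 ]
 ring wrist 626 mid y -1.1 mean [-35.4  -0.6 155.6] zmax 161.0
 ring scene 57 mid y -0.3 mean [ 7.400e+01 -1.000e-01  1.508e+02] zmax 160.0
t 19.2 grasp [567.3 192.7 153.2] tilt [-0.0715  0.0286] need cm [-0.19  0.05  0.3 ] twist 0.002 F [-2.03 -2.18  3.18] w 23.0
```

View pics/u.png

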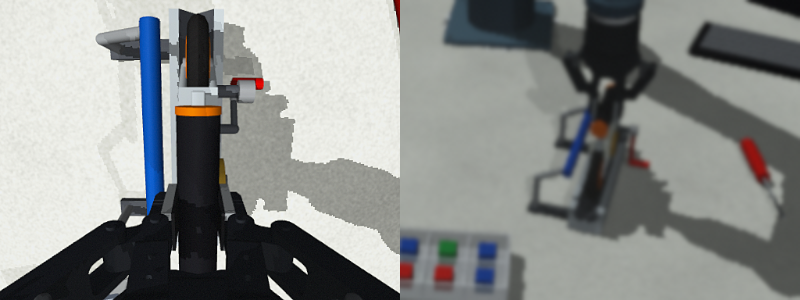

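The bike is upright and held (tube at by≈-1 mm, wheels in the groove, rail clear at left) with the kickstand down at (255,85). The readings are steady, so I'm handing in.

```bash
python3 -c "
from h import *
print(ticket.job_done())"
```

```text
the job is handed in; nothing more can be done
None
```

I finished the job and handed it in at about 19 s of robot time; no verdict was reported. I lifted the bike out of the block by its tube, seated it in the beam groove and leaned it on the rail. After letting go I flipped the kickstand, which snapped down by itself when I withdrew the finger. I then took the tube again and stood the bike upright.

**Last checks, two readings 0.1 s apart:**
- **Position and lean:** the tube was within about 1 mm of the groove's centre line, which is about 0.01 rad of lean. The bike was about 1 mm from mid-length and parallel to the beam.
- **Seating and grip:** the tube height matched a seated bike. The tool pressed down with about 3 N while the fingers held the tube at 30 N grip.
- **Kickstand:** before I righted the bike, the foot was where a fully down kickstand should be. Afterwards its visible red surface read about 21 mm up, so the centre is near 15 mm.
- **Other objects:** the gripper came near none of them. In the last pictures the screwdriver and the part of the tray in view looked unmoved. I did not re-measure them, and did not check the e-stop box at the end.

**What did not fully agree:**
- The foot read about 2 mm higher than it should if the bike were exactly upright. That could mean up to 0.04 rad of lean, still inside the 0.08 limit.
- The tool drifted to about 0.08 rad of tilt. The tube can turn in the fingers, so this does not tilt the bike.
- I did not see the beam, rail and finger contact forces directly; they are inferred from the wrist force and the pictures.

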